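Heft look-alike dumbbells: sound ones to the shelf, short-filled ones to the bin

ROBOT

A 6-joint arm with a two-finger parallel gripper is mounted at the origin on the work surface. World frame = base frame: x ahead of the robot, y to its left, z up, the work surface at z = 0. Lengths are in mm, angles in rad, forces in N, time in s.
With the tool pointing down it reaches from about 300 to 775 mm from the base axis. Payload 14.6 kg.
Tool frame: the origin (TCP) lies midway between the tips of the shut fingers; the grasp point (between the pads) lies 19 mm behind it (manip.grip_depth is the distance from the TCP to the grasp point, in mm); x points along the fingers, y is the direction in which the jaws open and shut, and the axes are right-handed (so a half turn about x gives the same grasp; the last joint's range is limited). The gripper opens to 94 mm and grips with 3 to 60 N. Pads are 16 mm wide; open, the fingers measure 119 mm over their backs; the gripper's body (75 mm by 177 mm) begins 78 mm behind the grasp point.
Start: joints at [1.046, 0.3, 1.521, -0, 1.321, -0.067], TCP at [243.083, 493.356, 205.446] pointing down, gripper open.
Joint ranges: [-3.03, 3.03], [-0.79, 2.21], [0.23, 2.52], [-1.04, 4.18], [0, 3.07], [-2.55, 2.55]. Speed limits (rad/s): [2.22, 2.22, 2.57, 3.14, 3.14, 3.14].

INTERFACE

Orientations are given as [roll, pitch, yaw] about the fixed x, y, z axes, in that order (R = Rz(yaw) Ry(pitch) Rx(roll)).
In Python, from cell import readout, cams, ticket, manip gives the robot as it stands. The module is installed in compiled form; this text tells all that it offers.
- The arm moves only by the tool apply_moves, never from a script. Its argument "plan" is one flat list of numbers, 7 for each row, row after row: the turn, a rotation vector about the tool's x, y, z in rad, then the shift along the tool's x, y, z in m, then the opening in per cent of the stroke, from 0 (shut) to 100 (fully open). In form: [wx, wy, wz, x, y, z, fingers, wx, wy, wz, x, y, z, fingers, ...]. A call has 1 to 5 rows; each row shifts and turns the commanded pose from where the row before left it, along the tool's axes as they then stand; what a row does not reach is not made up. A row lasts 1/8 s, in which the tool goes at most 62.5 mm and 10.7 degrees, less where a joint would pass 70% of its speed; a pose out of reach is approached as far as the arm can. A call with a gripper value outside its range is refused whole. The fingers move at their own pace and stop on an object; "force" is the grip in N (left out, the last holds). Time passes only in rows, so rows that do not move let the fingers close. It gives the time, the measured TCP pose, the force and the opening at its end, in the units of the state.
- readout.read_state(): the state, without advancing time (a new reading comes with each control period).
- cams.camera(name): name is "scene" or "top" or "wrist"; returns a dict with "image" (420x560x3 uint8, red, green, blue), "fovy" (degrees; the focal length in pixels is half the picture's height over the tangent of half this angle, whatever the lens; pixels are square), "cx", "cy" (the principal point, pixels), "position" and "orientation" of the camera in the world; the wrist camera has in their place "T_tool_cam" (4x4, takes a point from camera to tool coordinates, whose origin is the TCP and whose axes are the tool frame's). Camera axes: x right, y down, z forward; pixel columns grow to the right and rows downward; lengths in mm; the calibration is good to about 2 mm. A picture is of the moment at which its call begins: read the wrist's pose just before it. There is no depth.
- ticket.sign_off(): hands the job in, once; it reports no verdict.
The state is a dict: "clock": time; "joints": joint angles; "qd": joint speeds; "effort": joint torques, N m; "eef_pos": TCP position; "eef_rot": TCP orientation; "wrist_force": force on the tool from outside, world axes, zero at the start; "moment": the same for the moment, N m; "finger_gap": finger opening in mm.
Only numpy, scipy, OpenCV 4.12 (cv2) and the standard library are available. Lean on these libraries where they do the work, as an engineer would, in place of code of your own. Each camera call takes 0.05 s, during which the arm holds its last target.

TASK

The three green dumbbells lying on the low ledge are hand-filled shells that look alike, and some have lost filling. Heft each one: lay it on the middle shelf of the rack if it weighs more than 600 g, or flat on the floor of the tilt-out bin, for refilling, if it weighs less (50 g either way does not matter); lay them down gently, none on top of another. Leave the grip ring, the collar and the wrist roller handle where they are.

Things in the scene. Friction and masses are not known exactly. Their poses are not given: they have to be found in the camera images.
- rack: black steel stepped three-tier rack, fixed. Origin on the table below the ledge; x points away from the robot, y along the tiers. Side rails 25 mm square at y = -284 and +284 mm slope up from 70 mm high (x = -110) to 220 mm (x = 450). The top tier starts at x = 290 mm, 200 mm high, with fixed stock up to 45 mm tall on it
- ledge (a point): centre of the top of the low white laminate ledge: 210 mm deep (x), 540 mm long (y), 50 mm above the table. The dumbbells and the wrist roller handle start on it side by side, each within 18 degrees of the rack's x axis, about 130 mm apart
- shelf (a point): centre of the top of the middle shelf: flat black steel tray 165 mm deep (x), 540 mm long (y), 125 mm above the table, a 24 mm high lip along its back edge (x = +82 mm). Axes as the rack's. Grip ring and collar lie on it; the gaps (along y) between them and from each to its shelf end are at least 90 mm
- bin_floor (a point): centre of the floor of the grey plastic tilt-out bin, hung open (fixed, floor level, 30 mm above the table) at one end of the rack, left or right. Axes as the rack's. Floor 250 mm (x) by 180 mm (y); walls 60 mm high inside: back and ends upright and 4 mm thick, the front one (-x) leaning out 0.42 rad, with a pull lip. Holds all three dumbbells side by side, handles along y
- caddy: fixed black caddy with two white bottles at the other end of the rack, 158 mm tall, 150 mm (x) by 190 mm (y); origin on the table below it. Only an obstacle
- roller_center (a point): middle of the steel wrist roller handle: bar 28 mm in diameter, 170 mm long with six-sided rubber ends 40 mm across; the point is 20 mm above the ledge, x along the bar. Not to be moved
- grip_ring_center (a point): centre of the white silicone grip ring, 80 mm outside diameter, 24 mm high, lying flat on the middle shelf. Not to be moved
- collar_center (a point): centre of the aluminium bar collar, 72 mm outside diameter with a lug that reaches 50 mm from the axis (along its own x), 30 mm high, lying flat on the middle shelf. Not to be moved
- dumbbell_a_center (a point): middle of the handle of one of three identical-looking green dumbbells: 150 mm long, six-sided heads 58 mm across flats, 67 across corners, 32 thick; round handle 26 mm diameter, 86 mm between heads. 29 mm above its support when lying on a flat; x axis along the handle. The letters say nothing of weight: each weighs 0.24 to 0.96 kg, drawn anew each time
- dumbbell_b_center (a point): middle of the handle of one of three identical-looking green dumbbells: 150 mm long, six-sided heads 58 mm across flats, 67 across corners, 32 thick; round handle 26 mm diameter, 86 mm between heads. 29 mm above its support when lying on a flat; x axis along the handle. The letters say nothing of weight: each weighs 0.24 to 0.96 kg, drawn anew each time
- dumbbell_c_center (a point): middle of the handle of one of three identical-looking green dumbbells: 150 mm long, six-sided heads 58 mm across flats, 67 across corners, 32 thick; round handle 26 mm diameter, 86 mm between heads. 29 mm above its support when lying on a flat; x axis along the handle. The letters say nothing of weight: each weighs 0.24 to 0.96 kg, drawn anew each time
There are look-alikes about, which are no part of the job. What is shaped like the part that bears dumbbell_b_center but purple or red is not meant.

How it is judged:
By the outcome, as a careful person would: the job done as asked, in the order asked, and still so for the second after the job is handed in, with the robot touching nothing.
It also fails if it takes over 72 s, if anything falls off the work surface, if the arm or the gripper's body presses on something with over 40 N, if the wrist force passes 120 N, or if a joint passes its speed limit or range.

## Working session

There is one attempt and no reset: what is moved stays moved. The work goes in short steps, Python scripts to look and compute and a tool call to move; the robot and the scene stay as the last step left them, time stands still between calls to the robot, and variables do not carry over. Pictures are saved under pics/ and viewed, and the job is handed in when it is done.

Besides the shell and the picture viewer there is one more tool, called after "Call:" as name(argument=value, ...) on one line, values as JSON. apply_moves: Moves the arm, as the interface text tells. Its arguments: {"type":"object","properties":{"plan":{"type":"array","items":{"type":"number"}},"force":{"type":"number"}},"required":["plan"]}

```bash
mkdir -p pics; ls; cat > h.py <<'E'
import numpy as np, cv2
from scipy.spatial.transform import Rotation as R
from cell import readout, cams, ticket, manip
def snap(n,fn):
    s=readout.read_state(); c=cams.camera(n); cv2.imwrite('pics/'+fn,c['image'][:,:,::-1]); return s,c
E
python3 - <<'E'
from h import *
s=readout.read_state(); print(s)
for n in ['scene','top','wrist']:
    s,c=snap(n,n+'0.png'); print(n,{k:v for k,v in c.items() if k!='image'})
print(manip.grip_depth, [x for x in dir(manip) if x[0]!='_'])
E
```

```text
pics
{'clock': 0.0, 'joints': array([ 1.04641100e+00,  3.00494753e-01,  1.52159027e+00, -9.51661025e-06,
        1.32066742e+00, -6.66247781e-02]), 'qd': array([ 1.49725669e-03,  2.48859719e-04, -3.84000551e-04,  1.78474119e-03,
       -5.94364604e-06, -9.76750533e-04]), 'effort': array([-1.37037121e-03, -5.31809485e+01, -3.52743173e+01,  7.07437587e-02,
        2.44183384e-02, -1.60542487e-05]), 'eef_pos': array([242.95442271, 493.1415077 , 204.86946242]), 'eef_rot': array([-1.62947352,  1.5696365 , -2.08723171]), 'wrist_force': array([-0.59933861,  1.06849953, -0.3288861 ]), 'moment': array([ 0.08315443, -0.01649667,  0.01462634]), 'finger_gap': 93.88542434090101}
scene {'fovy': 47.0887940196363, 'cx': 274.2001210782422, 'cy': 206.18607838053902, 'position': array([1045.67021182,  321.70698151, 1260.4396638 ]), 'orientation': array([-2.59823752, -0.00972522,  2.18416629])}
top {'fovy': 44.2765536919832, 'cx': 274.0326589896287, 'cy': 210.53441023298714, 'position': array([ 267.60869309,  -50.20730826, 1571.71108806]), 'orientation': array([-3.02180156, -0.0163265 , -1.5783261 ])}
wrist {'fovy': 67.98364990612328, 'cx': 282.3024670403387, 'cy': 210.6855165108337, 'T_tool_cam': array([[ 2.09466506e-04, -2.79695556e-01,  9.60088721e-01,
        -1.78974336e+02],
       [ 9.99999553e-01, -8.27015761e-04, -4.59102410e-04,
         1.68376448e-01],
       [ 9.22417408e-04,  9.60088388e-01,  2.79695257e-01,
        -8.21062335e+01],
       [ 0.00000000e+00,  0.00000000e+00,  0.00000000e+00,
         1.00000000e+00]])}
18.8 ['Unreachable', 'grip_depth']
```

View pics/scene0.png

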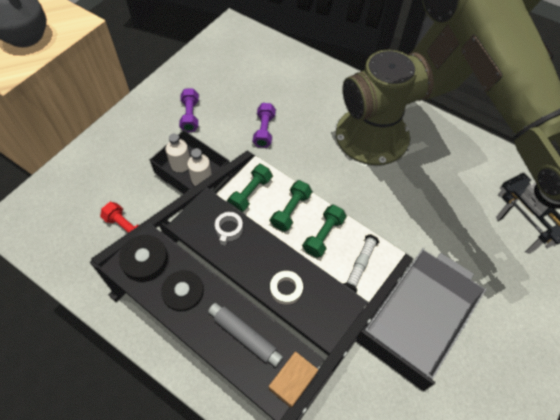

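View pics/top0.png

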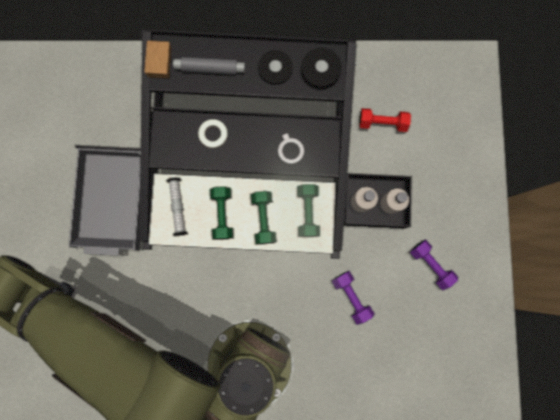

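View pics/wrist0.png

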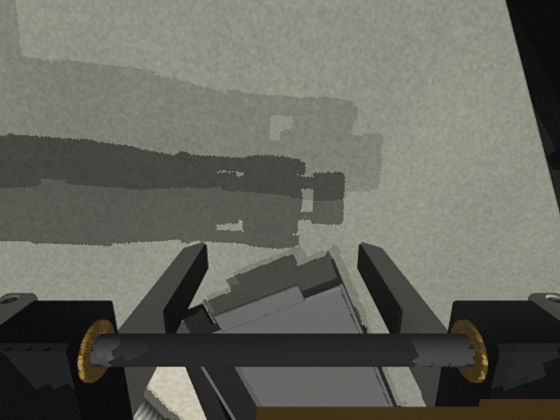

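The scene shows these candidates, with top-view pixels:
- **Green dumbbells:** (221,212), (262,217) and (308,210). These are the targets.
- **Steel roller:** (178,206), not to be moved.
- **Purple look-alikes:** (353,297) and (434,264), on the table.
- **Red look-alike:** (385,120).

The bin is at the left (+y) end, around (107,197). The caddy is on the right, the ring is at (213,133) and the collar at (291,150).

```bash
cat >> h.py <<'E'
def campose(c,s=None):
    if 'position' in c: return R.from_euler('xyz',c['orientation']).as_matrix(),np.array(c['position'])
    Rt=R.from_euler('xyz',s['eef_rot']).as_matrix(); T=c['T_tool_cam']
    return Rt@T[:3,:3], Rt@T[:3,3]+s['eef_pos']
def ray(c,u,v,s=None):
    Rm,p=campose(c,s); f=210/np.tan(np.radians(c['fovy'])/2)
    d=Rm@np.array([(u-c['cx'])/f,(v-c['cy'])/f,1]); return p,d/np.linalg.norm(d)
def onz(c,u,v,z,s=None):
    p,d=ray(c,u,v,s); return p+d*(z-p[2])/d[2]
def proj(c,P,s=None):
    Rm,p=campose(c,s); f=210/np.tan(np.radians(c['fovy'])/2)
    q=Rm.T@(np.array(P)-p); return q[:2]/q[2]*f+[c['cx'],c['cy']]
def tri(r1,r2):
    (p1,d1),(p2,d2)=r1,r2
    A=np.stack([d1,-d2],1); t=np.linalg.lstsq(A,p2-p1,rcond=None)[0]
    a=p1+t[0]*d1;b=p2+t[1]*d2; return (a+b)/2,np.linalg.norm(a-b)
def blobs(m,amin):
    n,l,st,ce=cv2.connectedComponentsWithStats(m.astype(np.uint8))
    return [(ce[i],st[i,4],l==i) for i in range(1,n) if st[i,4]>amin]
def green(im):
    h=cv2.cvtColor(im,cv2.COLOR_RGB2HSV); return (h[...,0]>55)&(h[...,0]<95)&(h[...,1]>110)&(h[...,2]>25)
E
python3 - <<'E'
from h import *
s,t=snap('top','t1.png'); s,c=snap('scene','s1.png')
def ax(b):
    ys,xs=np.nonzero(b); p=np.stack([xs,ys],1).astype(float); m=p.mean(0); u=np.linalg.svd(p-m,full_matrices=False)[2][0]
    q=(p-m)@u; lo,hi=q.min(),q.max(); return m, m+u*lo, m+u*hi
T=sorted(blobs(green(t['image']),150),key=lambda b:b[0][0]); S=sorted(blobs(green(c['image']),150),key=lambda b:-b[0][0])
print(len(T),len(S))
for a,b in zip(T,S):
    m,l,h=ax(a[2]); m2,_,_=ax(b[2])
    P,e=tri(ray(t,*m),ray(c,*m2)); A=onz(t,*l,P[2]);B=onz(t,*h,P[2]); d=A-B
    if d[0]<0:d=-d
    print(a[1],b[1],m.round(1),m2.round(1),'P',P.round(1),'err',e.round(1),'len',np.linalg.norm(d).round(1),'ang',np.arctan2(d[1],d[0]).round(3))
# ledge white
for cc,nm in((t,'t'),(c,'s')):
    im=cc['image'].astype(int); m=(im.min(2)>195)
    for b in blobs(m,300): 
        cn=cv2.findContours(b[2].astype(np.uint8),0,2)[0]; cn=max(cn,key=cv2.contourArea)
        r=cv2.minAreaRect(cn); print(nm,b[0].round(1),b[1],np.round(cv2.boxPoints(r),1).tolist())
        if b[1]>3000 and nm=='t': print([onz(cc,*q,50)[:2].round(1).tolist() for q in cv2.boxPoints(r)])
big=cv2.resize(t['image'][20:270,60:420],None,fx=2.2,fy=2.2,interpolation=cv2.INTER_CUBIC); cv2.imwrite('pics/tbig.png',big[:,:,::-1])
big=cv2.resize(c['image'][140:400,90:490],None,fx=2,fy=2,interpolation=cv2.INTER_CUBIC); cv2.imwrite('pics/sbig.png',big[:,:,::-1])
E
```

```text
1 3
530 701 [221.1 212.3] [324.2 230.8] P [442.   79.   81.4] err 2.4 len 145.2 ang 0.063
t [239.4 213.8] 7835 [[150.3000030517578, 242.39999389648438], [153.89999389648438, 174.60000610351562], [334.0, 184.10000610351562], [330.5, 251.89999389648438]]
[[358.4, 287.7], [560.7, 281.3], [529.5, -256.7], [327.0, -241.9]]
s [318.1 230.4] 6665 [[217.0, 194.39999389648438], [251.89999389648438, 144.8000030517578], [404.6000061035156, 252.10000610351562], [369.70001220703125, 301.70001220703125]]
s [286.1 286. ] 456 [[271.0, 272.0], [302.0, 272.0], [302.0, 300.0], [271.0, 300.0]]
```

View pics/tbig.png

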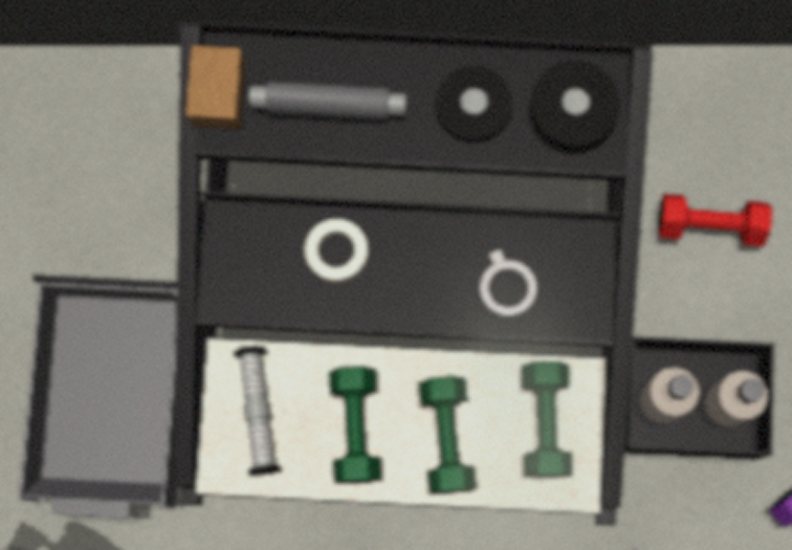

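View pics/sbig.png

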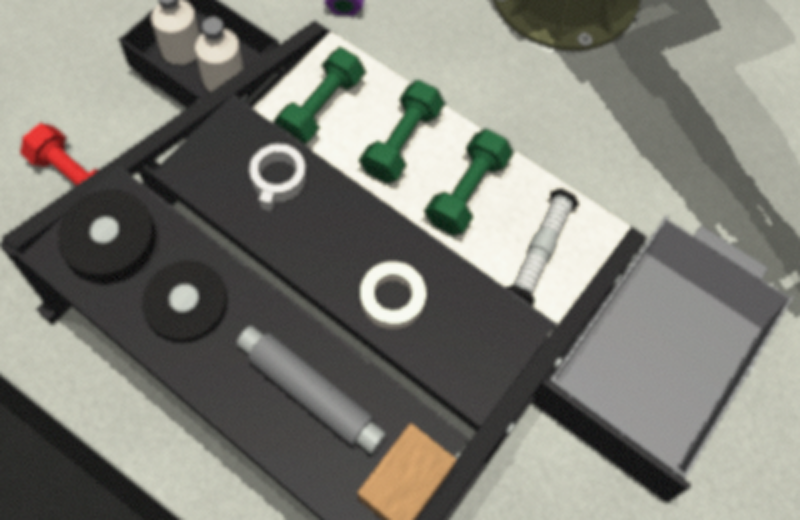

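The crops show three green dumbbells on the white ledge and the roller leftmost. The third dumbbell catches glare in the top view, so I'll loosen its mask. The bin is at the +y end.

```bash
cat >> h.py <<'E'
def green2(im):
    i=im.astype(int); return (i[...,1]-i[...,0]>18)&(i[...,1]-i[...,2]>5)
def ax(b):
    ys,xs=np.nonzero(b); p=np.stack([xs,ys],1).astype(float); m=p.mean(0); u=np.linalg.svd(p-m,full_matrices=False)[2][0]
    q=(p-m)@u; lo,hi=q.min(),q.max(); mid=m+u*(lo+hi)/2; return mid, m+u*lo, m+u*hi
E
python3 - <<'E'
from h import *
s,t=snap('top','t1.png'); s,c=snap('scene','s1.png')
T=sorted(blobs(green2(t['image']),250),key=lambda b:b[0][0]); S=sorted(blobs(green2(c['image']),250),key=lambda b:-b[0][0])
T=[b for b in T if 160<b[0][1]<260 and b[0][0]<340]; S=[b for b in S if b[0][1]>150]
print(len(T),len(S))
for a,b in zip(T,S):
    m,l,h=ax(a[2]); m2,l2,h2=ax(b[2]); m=a[0];m2=b[0]
    P,e=tri(ray(t,*m),ray(c,*m2)); A=onz(t,*l,79);B=onz(t,*h,79); d=A-B
    if d[0]<0:d=-d
    A2=onz(c,*l2,79);B2=onz(c,*h2,79);d2=A2-B2
    if d2[0]<0:d2=-d2
    print(a[1],b[1],m.round(1),m2.round(1),'P',P.round(1),'err',e.round(1),'len',np.linalg.norm(d).round(1),'ang',np.arctan2(d[1],d[0]).round(3),np.arctan2(d2[1],d2[0]).round(3))
    print('  mid@79',onz(t,*ax(a[2])[0],79).round(1),onz(c,*m2,79).round(1))
# ledge corners, by line fits on white contour
m=(t['image'].min(2)>150).astype(np.uint8); m[:170]=0; m[256:]=0; m[:,:140]=0;m[:,345:]=0
b=max(blobs(cv2.morphologyEx(m,cv2.MORPH_OPEN,np.ones((3,3))),1000),key=lambda b:b[1])
cn=max(cv2.findContours(b[2].astype(np.uint8),0,2)[0],key=cv2.contourArea)
h=cv2.convexHull(cn); q=cv2.approxPolyDP(h,5,True)[:,0]; print(q.tolist()); print([onz(t,*p,50)[:2].round(1).tolist() for p in q])
E
```

```text
3 3
608 799 [220.9 212.3] [324.5 230.3] P [441.7  79.3  84.2] err 2.6 len 150.7 ang 0.056 0.055
  mid@79 [442.4  78.6  79. ] [438.4  79.5  79. ]
563 752 [262.2 216.6] [291.  205.1] P [428.6 -40.9  86.1] err 1.3 len 151.2 ang 0.084 0.097
  mid@79 [428.3 -41.6  79. ] [424.5 -42.6  79. ]
263 668 [309.  219.7] [250.5 186.6] P [ 424.6 -183.4   50.4] err 8.0 len 112.3 ang 0.048 0.013
  mid@79 [ 430.2 -176.9   79. ] [ 440.9 -175.    79. ]
[[155, 175], [333, 183], [332, 251], [150, 243]]
[[559.3, 277.9], [532.7, -253.7], [329.5, -246.4], [356.6, 288.5]]
```

```bash
cat >> h.py <<'E'
def down(yaw,flip=1):
    # tool x down, y along (-sin,cos)*flip
    y=flip*np.array([-np.sin(yaw),np.cos(yaw),0]); x=np.array([0,0,-1.]); return np.stack([x,y,np.cross(x,y)],1)
def rel(P,Rt,s=None,P0=None,R0=None):
    s=s or readout.read_state()
    R0=R.from_euler('xyz',s['eef_rot']).as_matrix() if R0 is None else R0; P0=s['eef_pos'] if P0 is None else P0
    rv=R.from_matrix(R0.T@Rt).as_rotvec(); sh=R0.T@(np.array(P)-P0)
    print('rotvec',rv.round(4),'deg',np.degrees(np.linalg.norm(rv)).round(1),'shift(mm, tool axes now)',sh.round(1),'in new axes',(Rt.T@(np.array(P)-P0)).round(1))
E
python3 - <<'E'
from h import *
s=readout.read_state(); print(R.from_euler('xyz',s['eef_rot']).as_matrix().round(3))
for f in(1,-1): rel([442,79,250],down(0.0,f))
E
```

```text
[[-0.     0.442  0.897]
 [-0.     0.897 -0.442]
 [-1.    -0.     0.   ]]
rotvec [-4.578e-01 -0.000e+00  3.000e-04] deg 26.2 shift(mm, tool axes now) [ -44.6 -283.7  361.5] in new axes [ -44.7 -414.3  198.9]
rotvec [2.6838e+00 4.0000e-04 0.0000e+00] deg 153.8 shift(mm, tool axes now) [ -44.6 -283.7  361.5] in new axes [ -44.7  414.3 -198.9]
```

Call:
apply_moves(plan=[-0.153,0,0,-0.02,0,0,100,-0.153,0,0,-0.02,0,0,100,-0.152,0,0,-0.02,0,0,100,0,0,0,-0.01,-0.048,0.026,60,0,0,0,-0.01,-0.048,0.026,60])

```text
clock: 0.98
eef_pos: [295.4, 396.2, 285.6]
eef_rot: [-1.591, 1.571, -1.589]
wrist_force: [1.5, 0.1, 0.9]
finger_gap: 77.6
```

Call:
apply_moves(plan=[0,0,0,-0.005,-0.048,0.026,60,0,0,0,-0.005,-0.048,0.026,60,0,0,0,-0.005,-0.048,0.026,60,0,0,0,0,-0.048,0.026,60,0,0,0,0,-0.048,0.026,60])

```text
clock: 1.6
eef_pos: [425.7, 155.7, 300.7]
eef_rot: [0.28, 1.57, 0.28]
wrist_force: [-0.4, 0.1, 0.5]
finger_gap: 56.4
```

Call:
apply_moves(plan=[0,0,0,0,-0.048,0.026,60,0,0,0,0,-0.048,0.026,60,0,0,0,0,-0.048,0.026,60,0,0,0,0,0,0,60,0,0,0,0,0,0,60])

```text
clock: 2.22
eef_pos: [502.9, 13.8, 300.4]
eef_rot: [2.52, 1.57, 2.52]
wrist_force: [0.2, -0.6, -0.4]
finger_gap: 56.6
```

```bash
python3 - <<'E'
from h import *
s,c=snap('wrist','w1.png'); print(s['clock'],s['eef_pos'],s['eef_rot'],s['finger_gap'],s['wrist_force'])
np.savez('w1.npz',im=c['image'],p=s['eef_pos'],r=s['eef_rot'])
E
```

```text
2.225 [502.9377484   13.80074081 300.3581878 ] [2.52026518 1.57043389 2.52023825] 56.62531953347811 [ 0.1951714  -0.56277572 -0.35932636]
```

View pics/w1.png

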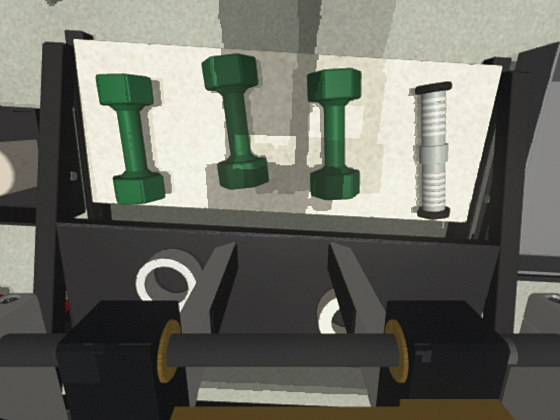

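The wrist picture shows three green dumbbells at (132,140), (237,120) and (335,133), the roller at (433,150), the collar at about (165,280) and the ring at about (335,312). I'll take a second view for height, then one further forward for the shelf.

Call:
apply_moves(plan=[0,0,0,0,-0.045,0,60,0,0,0,0,-0.045,0,60,0,0,0,0,0,0,60,0,0,0,0,0,0,60])

```text
clock: 2.78
eef_pos: [503.1, -75.4, 300.6]
eef_rot: [0.486, 1.57, 0.487]
wrist_force: [1.5, -0.4, -0.4]
finger_gap: 56.5
```

```bash
python3 - <<'E'
from h import *
s,c=snap('wrist','w2.png'); print(s['clock'],s['eef_pos'])
np.savez('w2.npz',im=c['image'],p=s['eef_pos'],r=s['eef_rot'])
E
```

```text
2.775 [503.10260388 -75.40788075 300.64991187]
```

Call:
apply_moves(plan=[0,0,0,0,0.045,0.04,60,0,0,0,0,0.045,0.04,60,0,0,0,0,0,0.05,60,0,0,0,0,0,0.0,60,0,0,0,0,0,0,60])

```text
clock: 3.45
eef_pos: [632.7, 14.4, 300.5]
eef_rot: [2.788, 1.571, 2.79]
wrist_force: [-0.5, -0.5, -0.2]
finger_gap: 56.2
```

```bash
python3 - <<'E'
from h import *
s,c=snap('wrist','w3.png'); print(s['clock'],s['eef_pos'])
np.savez('w3.npz',im=c['image'],p=s['eef_pos'],r=s['eef_rot'])
V=[]
for k in(1,2,3):
    z=np.load(f'w{k}.npz'); V.append((z['im'],dict(eef_pos=z['p'],eef_rot=z['r'])))
def db(im):
    B=[b for b in blobs(green2(im),2000)]; B=sorted(B,key=lambda b:b[0][0]); out=[]
    for b in B:
        m,l,h=ax(b[2]); ys,xs=np.nonzero(b[2]); p=np.stack([xs,ys],1); u=(h-l)/np.linalg.norm(h-l)
        q=(p-m)@u; L=np.linalg.norm(h-l); sel=np.abs(q)<0.12*L; hm=p[sel].mean(0)
        out.append((hm,l,h,b[1],b[0]))
    return out
D=[db(v[0]) for v in V[:2]]; print([len(d) for d in D])
for a,b in zip(*D):
    P,e=tri(ray(c,*a[0],V[0][1]),ray(c,*b[0],V[1][1]))
    A=onz(c,*a[1],79,V[0][1]);B=onz(c,*a[2],79,V[0][1]);d=A-B
    if d[0]<0:d=-d
    # handle direction by narrow-part fit omitted
    print(a[0].round(1),b[0].round(1),'handle',P.round(1),e.round(2),'ang',np.arctan2(d[1],d[0]).round(3),np.linalg.norm(d[:2]).round(1),'z79:',onz(c,*a[0],79,V[0][1]).round(1),onz(c,*b[0],79,V[1][1]).round(1))
E
```

```text
3.45 [632.68609245  14.39265385 300.47920232]
[3, 3]
[130.8 136.8] [201.4 124.6] handle [ 433.5 -171.5   90.2] 14.04 ang 0.026 162.5 z79: [ 441.  -175.6   79. ] [ 426.7 -175.5   79. ]
[235.7 120.6] [307.9 107.6] handle [414.3 -43.4  87.9] 14.79 ang 0.085 159.3 z79: [421.6 -43.4  79. ] [406.7 -43.9  79. ]
[333.9 119.9] [405.9 133. ] handle [428.4  73.5  97.6] 15.41 ang 0.046 123.6 z79: [420.8  77.8  79. ] [436.7  79.3  79. ]
```

View pics/w3.png

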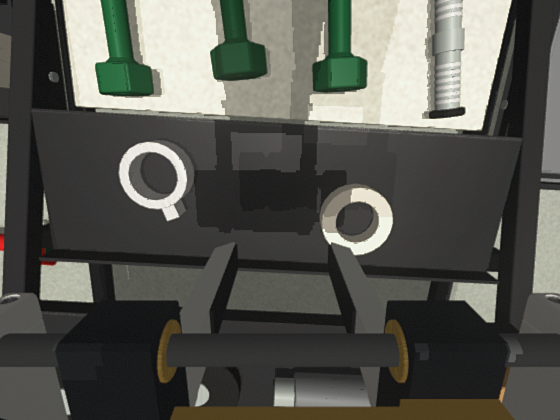

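View pics/w2.png

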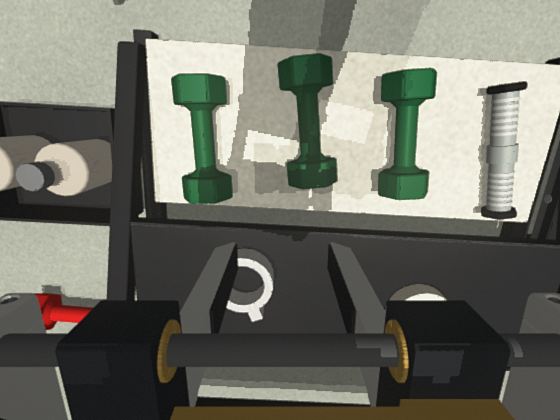

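The green mask broke up in shaded parts, so the handle midpoints are off by about 14 mm between views. I'll use a steadier mask based on hue and saturation.

```bash
cat > m.py <<'E'
from h import *
c=cams.camera('wrist')
V=[]
for k in(1,2,3):
    z=np.load(f'w{k}.npz'); V.append((z['im'],dict(eef_pos=z['p'],eef_rot=z['r'])))
def gm(im):
    h=cv2.cvtColor(im,cv2.COLOR_RGB2HSV); m=((h[...,0]>55)&(h[...,0]<95)&(h[...,1]>100)).astype(np.uint8)
    m[230:]=0; return cv2.morphologyEx(m,cv2.MORPH_CLOSE,np.ones((5,5)))
def db(im):
    B=[b for b in blobs(gm(im),2000)]; B=sorted(B,key=lambda b:b[0][0]); out=[]
    for b in B:
        m,l,h=ax(b[2]); ys,xs=np.nonzero(b[2]); p=np.stack([xs,ys],1); u=(h-l)/np.linalg.norm(h-l); n=np.array([-u[1],u[0]])
        q=(p-m)@u; w=(p-m)@n
        # width profile -> handle extent
        bins=np.arange(int(q.min()),int(q.max())); W=np.array([np.ptp(w[(q>=k)&(q<k+1)]) if ((q>=k)&(q<k+1)).any() else 0 for k in bins])
        nar=bins[(W<0.72*np.percentile(W,90))&(abs(bins)<45)]; lo,hi=nar.min(),nar.max()+1
        sel=(q>lo)&(q<hi); f=np.polyfit(q[sel],w[sel],1)
        e=[m+u*k+n*np.polyval(f,k) for k in(lo,hi)]
        out.append((e[0],e[1],W.max()))
    return out
D=[db(v[0]) for v in V[:2]]
for a,b in zip(*D):
    Q=[tri(ray(c,*a[i],V[0][1]),ray(c,*b[i],V[1][1])) for i in(0,1)]
    d=Q[0][0]-Q[1][0]; d=d if d[0]>0 else -d
    print([x.round(0).tolist() for x in (a[0],a[1],b[0],b[1])],'ends',Q[0][0].round(1),Q[1][0].round(1),[round(x[1],1) for x in Q],'mid',((Q[0][0]+Q[1][0])/2).round(1),'ang',np.arctan2(d[1],d[0]).round(3),np.linalg.norm(d).round(1))
E
python3 m.py; python3 - <<'E'
from h import *
c=cams.camera('wrist'); z=np.load('w3.npz'); s=dict(eef_pos=z['p'],eef_rot=z['r']); im=z['im']
# ledge edges & shelf edges, ring, collar by hand pixels
for nm,u,v,zz in [('ledge backL',510,131,50),('ledge backR',68,107,50),('shelf fL',521,139,125),('shelf fR',40,110,125),('lipL?',497,272,149),('lipR',58,249,149)]:
    print(nm,onz(c,u,v,zz,s).round(1))
m=(im.min(2)>105).astype(np.uint8); m[:135]=0; m[256:]=0
for b in blobs(m,600):
    cn=max(cv2.findContours(b[2].astype(np.uint8),0,2)[0],key=cv2.contourArea); (x,y),r=cv2.minEnclosingCircle(cn); e=cv2.fitEllipse(cn); print(b[0],b[1],'ell',e,onz(c,*e[0],147,s).round(1))
im=cv2.resize(im[100:290],None,fx=1.4,fy=1.4*2); cv2.imwrite('pics/w3b.png',im[:,:,::-1])
E
```

```text
[[128.0, 106.0], [134.0, 179.0], [202.0, 105.0], [201.0, 182.0]] ends [ 403.9 -172.8   80.7] [ 498.4 -183.4   69.5] [np.float64(1.1), np.float64(4.4)] mid [ 451.1 -178.1   75.1] ang -0.113 95.7
[[225.0, 55.0], [239.0, 119.0], [406.0, 101.0], [407.0, 176.0]] ends [402.6 -13.9 323.9] [433.9 -10.3 329.9] [np.float64(20.6), np.float64(28.2)] mid [418.2 -12.1 326.9] ang 0.114 32.0
ledge backL [564.7 319.   50. ]
ledge backR [ 534.5 -266.    50. ]
shelf fL [570.8 279.8 125. ]
shelf fR [ 540.4 -247.9  125. ]
lipL? [721.7 266.4 149. ]
lipR [ 692.7 -242.4  149. ]
[551.04212168 153.89859594] 641 ell ((551.7520141601562, 154.1756134033203), (19.219036102294922, 57.16653823852539), 1.243072509765625) [585.2 299.2 147. ]
[154.05640772 177.93814943] 2021 ell ((153.88458251953125, 177.79525756835938), (62.325557708740234, 79.97351837158203), 148.1943817138672) [ 610.6 -123.9  147. ]
[358.19485615 219.47515257] 2294 ell ((357.6184387207031, 220.07086181640625), (64.08714294433594, 70.69105529785156), 81.78336334228516) [658.4  99.1 147. ]
[548.28968792 223.69402985] 1474 ell ((547.794921875, 242.44981384277344), (23.66927146911621, 160.80064392089844), 2.6166698932647705) [685.3 318.9 147. ]
```

View pics/w3b.png

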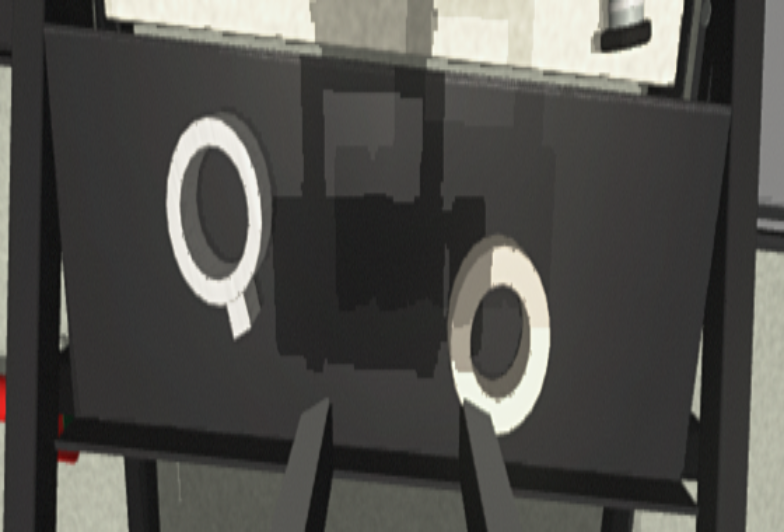

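```bash
cat > mm.py <<'E'
exec(open('m.py').read().split('D=[db')[0])
M=[]
for im,s in V[:2]:
    i=im.astype(int); r,g,b=i[...,0],i[...,1],i[...,2]
    m=((g>1.35*r)&(g>1.1*b)&(g>20)).astype(np.uint8); m[230:]=0
    m=cv2.morphologyEx(m,cv2.MORPH_OPEN,np.ones((3,3))); m=cv2.morphologyEx(m,cv2.MORPH_CLOSE,np.ones((7,7))); M.append(m)
    print([(b[0].round(1).tolist(),b[1]) for b in blobs(m,300)])
cv2.imwrite('pics/mask.png',np.vstack([m[30:230]*255 for m in M]))
E
python3 mm.py
```

```text
[([235.6, 117.8], np.int32(4428)), ([334.1, 131.3], np.int32(4265)), ([130.8, 135.9], np.int32(4468))]
[([307.6, 117.1], np.int32(4338)), ([406.0, 131.1], np.int32(4352)), ([202.4, 135.6], np.int32(4283))]
```

View pics/mask.png

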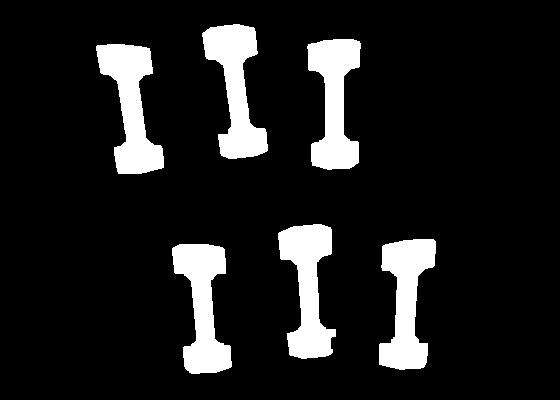

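The masks are clean now, so I'll triangulate the handles.

```bash
cat >> mm.py <<'E'
def ends(b):
    ys=np.nonzero(b.any(1))[0]; w=np.array([b[y].sum() for y in ys]); cx=np.array([np.nonzero(b[y])[0].mean() for y in ys])
    k=(w<26)&(ys>ys[0]+20)&(ys<ys[-1]-18); f=np.polyfit(ys[k],cx[k],1); return [np.array([np.polyval(f,y),y]) for y in (ys[k][0]-.5,ys[k][-1]+.5)], w[k].mean()
D=[[ends(b[2]) for b in sorted(blobs(m,300),key=lambda b:b[0][0])] for m in M]
for (a,wa),(b,wb) in zip(*D):
    Q=[tri(ray(c,*a[i],V[0][1]),ray(c,*b[i],V[1][1])) for i in(0,1)]
    # same height assumption check, direction at z=79
    dd=[onz(c,*e[1],79,s)-onz(c,*e[0],79,s) for e,s in((a,V[0][1]),(b,V[1][1]))]
    mid=[(onz(c,*e[1],79,s)+onz(c,*e[0],79,s))/2 for e,s in((a,V[0][1]),(b,V[1][1]))]
    print(wa.round(1),wb.round(1),'tri mid',((Q[0][0]+Q[1][0])/2).round(1),'z',[q[0][2].round(1) for q in Q],'err',[q[1].round(1) for q in Q],'ang',[np.arctan2(d[1],d[0]).round(3) for d in dd],'len',[np.linalg.norm(d).round(1) for d in dd],'mid79',[m[:2].round(1) for m in mid])
E
python3 mm.py
```

```text
[([235.6, 117.8], np.int32(4428)), ([334.1, 131.3], np.int32(4265)), ([130.8, 135.9], np.int32(4468))]
[([307.6, 117.1], np.int32(4338)), ([406.0, 131.1], np.int32(4352)), ([202.4, 135.6], np.int32(4283))]
21.3 19.7 tri mid [ 446.5 -174.7   79.4] z [np.float64(79.6), np.float64(79.2)] err [np.float64(0.7), np.float64(0.6)] ang [np.float64(0.019), np.float64(0.017)] len [np.float64(76.2), np.float64(77.4)] mid79 [array([ 446.5, -174.9]), array([ 446.4, -174.9])]
19.7 19.4 tri mid [427.  -42.7  78.8] z [np.float64(79.8), np.float64(77.8)] err [np.float64(0.3), np.float64(0.4)] ang [np.float64(0.105), np.float64(0.099)] len [np.float64(78.1), np.float64(78.1)] mid79 [array([426.7, -42.7]), array([427.1, -42.8])]
19.5 20.6 tri mid [441.5  78.5  81.2] z [np.float64(80.1), np.float64(82.2)] err [np.float64(1.3), np.float64(0.2)] ang [np.float64(0.058), np.float64(0.065)] len [np.float64(79.4), np.float64(78.3)] mid79 [array([441.3,  78.8]), array([442.1,  79.3])]
```

The handles are well measured: (442,79,≈80), (427,-43,79) and (446.5,-175,79), with angles 0.06, 0.10 and 0.018. Next I'll measure the shelf edges, ring, collar and bin.

```bash
python3 - <<'E'
import numpy as np,cv2
a=np.load('w1.npz')['im'];b=np.load('w3.npz')['im']
def g(im): return np.clip(im.astype(float)*1.8,0,255).astype(np.uint8)
A=np.hstack([cv2.resize(g(a)[200:300,30:160],None,fx=3,fy=3,interpolation=0),cv2.resize(g(a)[200:300,400:530],None,fx=3,fy=3,interpolation=0)])
B=np.hstack([cv2.resize(g(b)[95:295,10:140],None,fx=3,fy=3,interpolation=0),cv2.resize(g(b)[95:295,420:550],None,fx=3,fy=3,interpolation=0)])
cv2.imwrite('pics/eA.png',A[:,:,::-1]);cv2.imwrite('pics/eB.png',B[:,:,::-1])
E
```

```text
(no output)
```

View pics/eA.png

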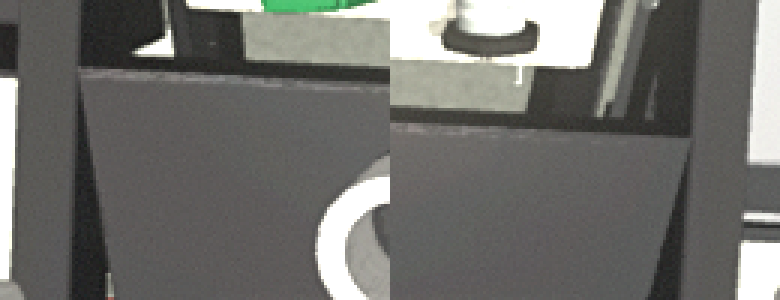

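View pics/eB.png

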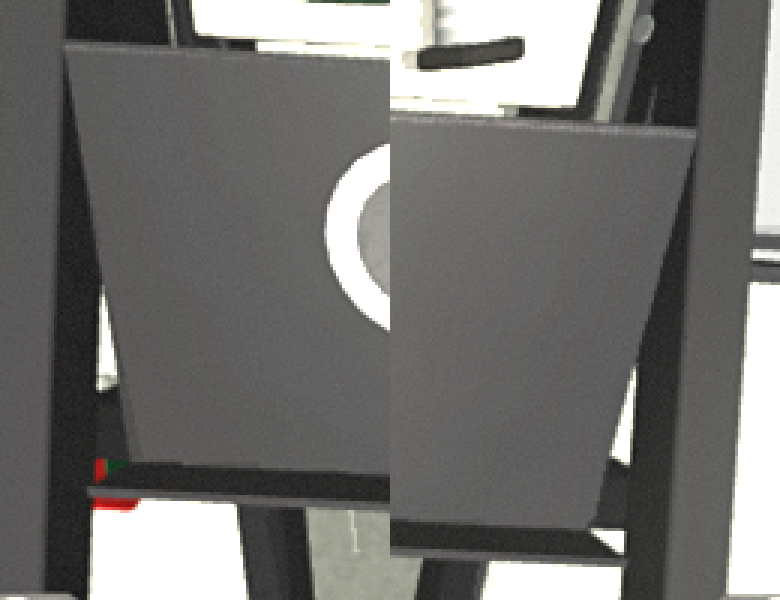

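```bash
python3 - <<'E'
from h import *
c=cams.camera('wrist')
S={k:(lambda z:dict(eef_pos=z['p'],eef_rot=z['r']))(np.load(f'w{k}.npz')) for k in(1,2,3)}
fr,e1=tri(ray(c,56.7,223.3,S[1]),ray(c,31.7,109.3,S[3])); fl,e2=tri(ray(c,500,245.7,S[1]),ray(c,521.7,139,S[3]))
print('front R',fr.round(1),e1.round(1),'L',fl.round(1),e2.round(1))
z=125
FR,FL=[onz(c,*p,z,S[3]) for p in((31.7,109.3),(521.7,139))]; BR,BL=[onz(c,*p,z,S[3]) for p in((54,249.7),(488.3,270.7))]
print(FR,FL,BR,BL); d=FL-FR; print('yaw',-np.arctan2(d[0],d[1]),np.linalg.norm(d)); print('depth',np.linalg.norm((FR+FL)/2-(BR+BL)/2),'back len',np.linalg.norm(BL-BR),'centre',(FR+FL+BR+BL)/4)
# ring, collar triangulate: top view + w3
t=cams.camera('top'); im=t['image']; m=(im.min(2)>150).astype(np.uint8); m[:100]=0;m[168:]=0;m[:,:190]=0;m[:,320:]=0
for b in blobs(m,40):
    cn=max(cv2.findContours(b[2].astype(np.uint8),0,2)[0],key=cv2.contourArea);(x,y),r=cv2.minEnclosingCircle(cn);e=cv2.fitEllipse(cn); print(b[1],e[0],onz(t,*e[0],150).round(1),e[1])
z3=np.load('w3.npz')['im']; m=(z3.min(2)>105).astype(np.uint8); m[:135]=0; m[256:]=0
for b in blobs(m,600):
    if b[0][0]<500:
        xs=np.nonzero(b[2].any(0))[0]; ys=np.nonzero(b[2].any(1))[0]; print('w3 bbox',xs[0],xs[-1],ys[0],ys[-1],[onz(c,x,b[0][1],150,S[3]).round(0)[:2].tolist() for x in(xs[0],xs[-1])])
# bin in top view crop
big=cv2.resize(im[130:270,55:165],None,fx=4,fy=4,interpolation=cv2.INTER_CUBIC); cv2.imwrite('pics/bin.png',np.clip(big[:,:,::-1]*1.4,0,255))
s=cams.camera('scene')['image']; big=cv2.resize(s[235:400,340:500],None,fx=3.5,fy=3.5,interpolation=cv2.INTER_CUBIC); cv2.imwrite('pics/binS.png',np.clip(big[:,:,::-1]*1.4,0,255))
E
```

```text
front R [ 539.7 -256.8  124.7] 0.2 L [571.1 284.4 120. ] 0.1
[ 539.67569993 -256.74232849  125.        ] [570.83591592 280.59128231 125.        ] [ 703.98341748 -266.19361092  125.        ] [732.31150094 273.40126994 125.        ]
yaw -0.05792557209712456 538.2363498974739
depth 163.10402579428532 back len 540.3379643912943 centre [636.70163357   7.76415321 125.        ]
261 (290.1790771484375, 149.42572021484375) [ 611.7 -121.5  150. ] (23.44965934753418, 28.071001052856445)
w3 bbox 119 186 142 220 [[610.0, -160.0], [610.0, -88.0]]
w3 bbox 322 392 187 254 [[657.0, 59.0], [657.0, 136.0]][ WARN:0@2.998] global loadsave.cpp:1063 imwrite_ Unsupported depth image for selected encoder is fallbacked to CV_8U.
```

View pics/bin.png

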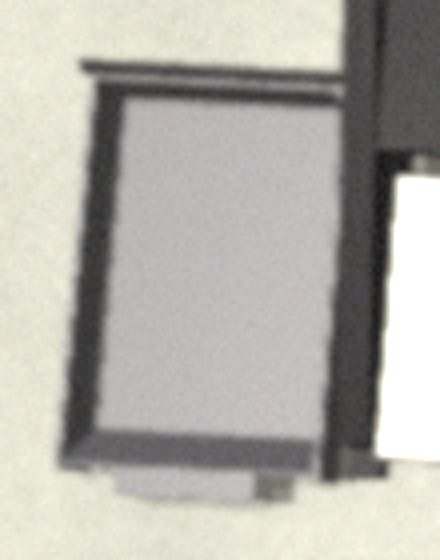

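View pics/binS.png

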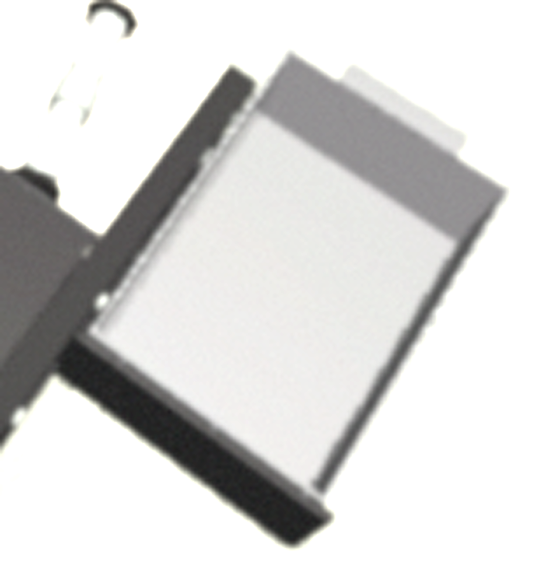

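```bash
python3 - <<'E'
from h import *
t=cams.camera('top');s=cams.camera('scene')
P={}
for n,p in dict(FL=(79.25,238),BL=(85.5,154.5),FR=(135.5,240)).items(): print('top',n,onz(t,*p,30)[:2].round(1))
for n,p in dict(FR=(413.7,269.3),FL=(470,303.6)).items(): print('scene',n,onz(s,*p,30)[:2].round(1))
print('FL tri',tri(ray(t,79.25,238),ray(s,470,303.6)))
print('top-of-wall corners z90: end-wall back', onz(t,82/4+55,68/4+130,90)[:2])
yaw=-0.055; ex=np.array([np.cos(yaw),np.sin(yaw)]); ey=np.array([-np.sin(yaw),np.cos(yaw)])
FL=onz(t,79.25,238,30)[:2]; print('centre from FL',FL+125*ex-90*ey)
BL=onz(t,85.5,154.5,30)[:2]; print('centre from BL',BL-125*ex-90*ey)
FLs=onz(s,470,303.6,30)[:2]; FRs=onz(s,413.7,269.3,30)[:2]; print('scene',FLs+125*ex-90*ey, FRs+125*ex+90*ey)
st=readout.read_state(); print(st['clock'],st['eef_pos'],st['eef_rot'])
rel([442,79,79+60],down(0.06))
E
```

```text
top FL [374.  502.7]
top BL [627.2 493.3]
top FR [367.  336.1]
scene FR [373.7 336.3]
scene FL [376.1 504.1]
FL tri (array([374.19377297, 504.37011348,  26.24205063]), np.float64(0.7111752879988913))
top-of-wall corners z90: end-wall back [635.64178526 501.92333146]
centre from FL [493.90039875 405.92787947]
centre from BL [497.44375081 410.29036009]
scene [495.93388957 407.414032  ] [503.45926542 419.32171618]
3.95 [633.0503969   13.34314789 300.63489204] [0.09176194 1.57059187 0.09179317]
rotvec [-0.06    0.0002 -0.    ] deg 3.4 shift(mm, tool axes now) [ 161.6   65.7 -191.1] in new axes [ 161.6   77.  -186.8]
```

Call:
apply_moves(plan=[-0.06,0,0,0.032,0.0155,-0.037,60,0,0,0,0.032,0.0155,-0.0375,60,0,0,0,0.032,0.0155,-0.0375,60,0,0,0,0.033,0.0155,-0.0375,60,0,0,0,0.033,0.0155,-0.0375,60])

```text
clock: 4.58
eef_pos: [441.4, 82.1, 137.6]
eef_rot: [0.033, 1.57, 0.093]
wrist_force: [0.3, 0.5, -0.3]
finger_gap: 56.3
```

Call:
apply_moves(plan=[0,0,0,0,0,0,60,0,0,0,0,0,0,60,0,0,0,0,0,0,60])

```text
clock: 4.95
eef_pos: [444.0, 81.6, 139.3]
eef_rot: [0.028, 1.569, 0.088]
wrist_force: [-0.1, 1.1, 0.2]
finger_gap: 56.4
```

```bash
cat >> h.py <<'E'
def weigh(n=8):
    F=[];E=[]
    for i in range(n):
        s=readout.read_state(); F.append(s['wrist_force']);E.append(s['effort']); cams.camera('wrist')
    F=np.array(F);E=np.array(E); print('F',F.mean(0).round(2),'sd',F.std(0).round(2),'eff',E.mean(0).round(2),'sd',E.std(0).round(2),'clock',s['clock'],'gap',s['finger_gap'].round(1)); return F.mean(0)
E
python3 - <<'E'
from h import *
weigh(6); s,c=snap('wrist','g1.png'); print(s['eef_pos'],s['eef_rot']); rel([442,79,60],down(0.06))
E
```

```text
Traceback (most recent call last):
  File "h.py", line 44, in weigh
    F=np.array(F);E=np.array(E); print('F',F.mean(0).round(2),'sd',F.std(0).round(2),'eff',E.mean(0).round(2),'sd',E.std(0).round(2),'clock',s['clock'],'gap',s['finger_gap'].round(1)); return F.mean(0)
                                                                                                                                                              ^^^^^^^^^^^^^^^^^^^^^
AttributeError: 'float' object has no attribute 'round'
```

```bash
sed -i "s/s\['finger_gap'\].round(1)/round(float(s['finger_gap']),1)/" h.py
python3 - <<'E'
from h import *
weigh(6); s,c=snap('wrist','g1.png'); print(s['eef_pos'],s['eef_rot']); rel([442,79,60],down(0.06))
E
```

```text
F [-0.15 -0.29  0.07] sd [0.69 0.24 0.34] eff [-3.000e-02 -4.111e+01 -3.210e+01 -1.000e-02  8.000e-02 -0.000e+00] sd [0.01 0.01 0.03 0.   0.   0.  ] clock 5.5 gap 56.4
[442.7286826   81.77694544 138.45504   ] [-2.69753247  1.57079359 -2.63735493]
rotvec [0.0002 0.     0.    ] deg 0.0 shift(mm, tool axes now) [78.5 -2.7 -0.9] in new axes [78.5 -2.7 -0.9]
```

View pics/g1.png

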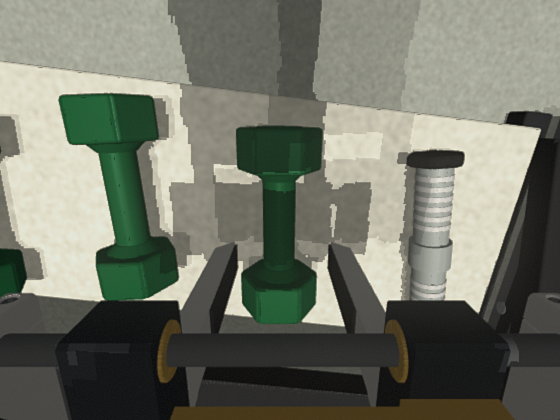

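The close crop shows a green dumbbell between the fingers, with its handle at about (279,215). The purple and red look-alikes are not in view. I'll descend, grip and lift.

Call:
apply_moves(plan=[0,0,0,0.026,-0.0025,0,60,0,0,0,0.026,0,0,60,0,0,0,0.018,0,0,60,0,0,0,0.007,0,0,60,0,0,0,0,0,0,10], force=30)

```text
clock: 6.22
eef_pos: [442.9, 79.3, 61.5]
eef_rot: [3.087, 1.571, -3.136]
wrist_force: [0.3, 0.3, 0.5]
finger_gap: 49.4
```

Call:
apply_moves(plan=[0,0,0,0,0,0,10,0,0,0,0,0,0,10,0,0,0,0,0,0,10,0,0,0,0,0,0,10], force=30)

```text
clock: 6.72
eef_pos: [443.2, 79.3, 61.9]
eef_rot: [-0.096, 1.57, -0.036]
wrist_force: [-2.1, -1.2, 5.4]
finger_gap: 25.3
```

Call:
apply_moves(plan=[0,0,0,-0.01,0,0,10,0,0,0,-0.022,0,0,10,0,0,0,-0.025,0,0,10,0,0,0,-0.02,0,0,10,0,0,0,0,0,0,10])

```text
clock: 7.35
eef_pos: [443.3, 79.4, 139.5]
eef_rot: [0.065, 1.569, 0.126]
wrist_force: [0.3, -0.2, -4.7]
finger_gap: 25.0
```

Call:
apply_moves(plan=[0,0,0,0,0,0,10,0,0,0,0,0,0,10,0,0,0,0,0,0,10])

```text
clock: 7.72
eef_pos: [442.6, 79.3, 137.9]
eef_rot: [-3.121, 1.57, -3.06]
wrist_force: [-0.7, -0.6, -4.7]
finger_gap: 25.1
```

```bash
python3 - <<'E'
from h import *
weigh(8); s,c=snap('wrist','g2.png'); print(s['eef_pos'],s['eef_rot'],s['moment'])
E
```

```text
F [-0.36 -0.25 -4.13] sd [0.34 0.32 0.5 ] eff [ 0.000e+00 -4.288e+01 -3.358e+01 -1.000e-02  8.000e-02  0.000e+00] sd [0.   0.02 0.03 0.   0.   0.  ] clock 8.075 gap 25.0
[442.86297379  79.29898565 138.42140781] [2.27854391 1.5707644  2.3386873 ] [ 0.00185134  0.04520633 -0.01684185]
```

View pics/g2.png

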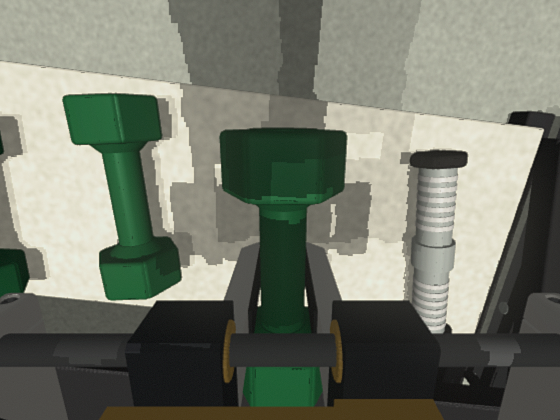

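The wrist force drops 4.2 N and joint-2 effort implies about 0.40 kg, so the first dumbbell weighs about 0.42 kg. It is light and goes in the bin. I'll raise it and turn the handle along y.

Call:
apply_moves(plan=[0.168,0,0,-0.025,0,0,10,0.168,0,0,-0.025,0,0,10,0.168,0,0,0,0,0,10,0.168,0,0,0,0,0,10,0.168,0,0,0,0,0,10])

```text
clock: 8.8
eef_pos: [442.8, 79.3, 188.5]
eef_rot: [0.403, 1.571, -0.383]
wrist_force: [-0.2, -0.4, -4.1]
finger_gap: 25.2
```

Call:
apply_moves(plan=[0.168,0,0,0,0,0,10,0.168,0,0,0,0,0,10,0.168,0,0,0,0,0,10,0.168,0,0,0,0,0,10,0.174,0,0,0,0,0,10])

```text
clock: 9.43
eef_pos: [442.8, 79.3, 188.4]
eef_rot: [-1.198, 1.571, -2.83]
wrist_force: [-0.1, 0.5, -4.8]
finger_gap: 24.7
```

```bash
python3 - <<'E'
from h import *
s=readout.read_state(); print(s['clock'],s['eef_pos'],s['joints'].round(2),s['finger_gap'])
rel([574,405,190],down(-1.626))
E
```

```text
9.425 [442.81417321  79.28923733 188.40769666] [ 0.1   0.09  1.81 -0.    1.24  0.16] 24.743208566540517
rotvec [-0.0054  0.      0.0001] deg 0.3 shift(mm, tool axes now) [  -1.6  111.2 -333.1] in new axes [  -1.6  113.  -332.5]
```

Call:
apply_moves(plan=[0,0,0,0,0.0185,-0.0555,10,0,0,0,0,0.0185,-0.0555,10,0,0,0,0,0.0185,-0.0555,10,0,0,0,0,0.0185,-0.0555,10,0,0,0,0,0.0185,-0.0555,10])

```text
clock: 10.05
eef_pos: [550.9, 353.1, 188.2]
eef_rot: [-0.345, 1.571, -1.971]
wrist_force: [0.2, -0.1, -3.8]
finger_gap: 25.3
```

Call:
apply_moves(plan=[-0.005,0,0,0,0.0185,-0.0555,10,0,0,0,0,0,0,10,0,0,0,0,0,0,10,0,0,0,0,0,0,10])

```text
clock: 10.55
eef_pos: [572.1, 404.7, 189.2]
eef_rot: [2.024, 1.57, 0.403]
wrist_force: [0.5, -0.7, -3.0]
finger_gap: 25.3
```

```bash
python3 - <<'E'
from h import *
s,c=snap('wrist','b1.png'); print(s['clock'],s['eef_pos'],s['eef_rot'],s['joints'].round(2),s['finger_gap'])
rel([574,405,60],down(-1.626))
yaw=-0.055; ex=np.array([np.cos(yaw),np.sin(yaw)]); ey=np.array([-np.sin(yaw),np.cos(yaw)]); C=np.array([496,409.])
for a in(-125,125):
  for b in(-90,90):
    print(a,b,proj(c,[*(C+a*ex+b*ey),30],s).round(0), 'top90',proj(c,[*(C+a*ex+b*ey),90],s).round(0))
E
```

```text
10.55 [572.06880354 404.72047622 189.1779366 ] [2.02431522 1.57021757 0.40254743] [ 0.56  0.66  1.03 -0.    1.45  0.61] 25.32784597924973
rotvec [ 0.0041 -0.0004 -0.0007] deg 0.2 shift(mm, tool axes now) [129.3   1.8  -0.3] in new axes [129.3   1.8  -0.4]
-125 -90 [114. 269.] top90 [ 84. 296.]
-125 90 [ 88. 111.] top90 [ 46. 109.]
125 -90 [323. 270.] top90 [331. 297.]
125 90 [330. 112.] top90 [340. 110.]
```

View pics/b1.png

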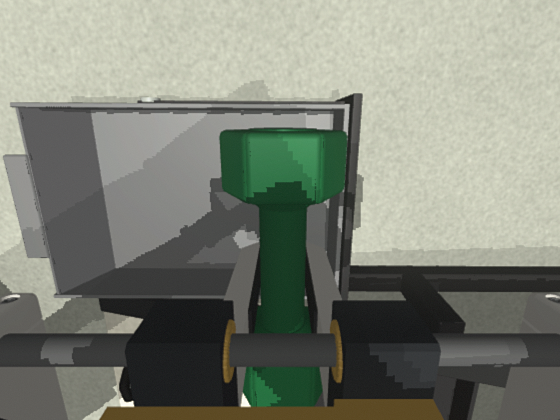

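The picture shows the dumbbell over the back part of the bin. The bin floor's front corners at about (92,112) and (112,268) match the predictions of (88,111) and (114,269). I'll descend.

Call:
apply_moves(plan=[0.004,0,0,0.045,0.0015,0,10,0,0,0,0.045,0,0,10,0,0,0,0.035,0,0,10,0,0,0,0.012,0,0,10,0,0,0,0.004,0,0,10])

```text
clock: 11.22
eef_pos: [573.9, 405.5, 48.4]
eef_rot: [2.187, 1.57, 0.561]
wrist_force: [0.0, -0.1, -4.8]
finger_gap: 25.3
```

Call:
apply_moves(plan=[0,0,0,0.002,0,0,10,0,0,0,0,0,0,10])

```text
clock: 11.48
eef_pos: [573.9, 405.9, 46.7]
eef_rot: [2.177, 1.569, 0.553]
wrist_force: [-0.4, 0.2, -3.3]
finger_gap: 25.2
```

Call:
apply_moves(plan=[0,0,0,0.002,0,0,10,0,0,0,0.0015,0,0,10,0,0,0,0,0,0,10])

```text
clock: 11.85
eef_pos: [573.6, 405.7, 42.0]
eef_rot: [2.221, 1.571, 0.596]
wrist_force: [-0.3, 0.4, -3.4]
finger_gap: 25.2
```

Call:
apply_moves(plan=[0,0,0,0.001,0,0,10,0,0,0,0,0,0,10])

```text
clock: 12.1
eef_pos: [573.6, 405.7, 42.0]
eef_rot: [2.179, 1.57, 0.554]
wrist_force: [-4.2, -2.2, 5.2]
finger_gap: 25.3
```

It has touched the floor, so I'll release.

Call:
apply_moves(plan=[0,0,0,0,0,0,60,0,0,0,0,0,0,60,0,0,0,0,0,0,60,0,0,0,0,0,0,60,0,0,0,-0.03,0,0,60])

```text
clock: 12.72
eef_pos: [572.5, 404.9, 68.8]
eef_rot: [-0.953, 1.566, -2.578]
wrist_force: [0.4, 0.7, -0.1]
finger_gap: 56.1
```

Call:
apply_moves(plan=[0,0,0,-0.055,0,0,60,0,0,0,-0.06,0,0,60,0,0,0,0,0,0,60,0,0,0,0,0,0,60])

```text
clock: 13.22
eef_pos: [573.3, 405.4, 185.1]
eef_rot: [-0.911, 1.57, -2.536]
wrist_force: [0.3, -1.0, -0.4]
finger_gap: 56.4
```

```bash
python3 - <<'E'
from h import *
s,c=snap('wrist','b2.png'); print(s['clock'],s['eef_pos'],s['eef_rot'],s['joints'].round(2),s['finger_gap'],s['wrist_force'])
rel([427,-42.7,190],down(0.10))
E
```

```text
13.225 [573.26716741 405.44536872 185.05440391] [-0.91085721  1.56979515 -2.53565838] [ 0.56  0.67  1.03 -0.    1.44  0.62] 56.38815234268645 [ 0.26766115 -1.02093625 -0.37548383]
rotvec [-1.7248e+00 -7.0000e-04  2.7000e-03] deg 98.8 shift(mm, tool axes now) [  -4.9 -121.7  455.3] in new axes [  -5.8 -431.2 -190.1]
```

View pics/b2.png

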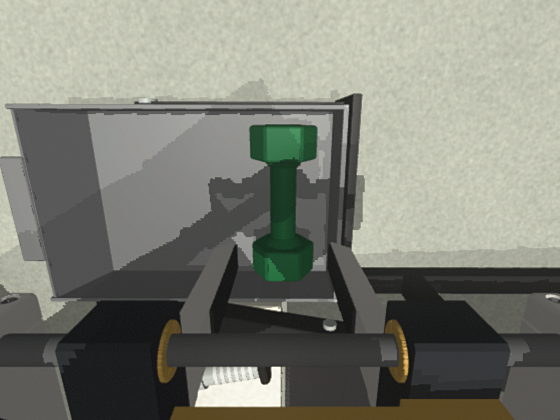

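The picture shows the first dumbbell lying flat near the bin's back wall, with its handle along y at about (283,200). Next is the middle dumbbell.

Call:
apply_moves(plan=[0,0,0,0,-0.0152,0.057,60,0,0,0,0,-0.0152,0.057,60,0,0,0,0,-0.0152,0.057,60,0,0,0,0,-0.0152,0.057,60,0,0,0,0,-0.0152,0.057,60])

```text
clock: 13.9
eef_pos: [480.8, 123.4, 184.5]
eef_rot: [-1.301, 1.568, -2.926]
wrist_force: [1.2, -1.3, -0.0]
finger_gap: 56.3
```

Call:
apply_moves(plan=[-0.172,0,0,0,-0.0152,0.057,60,-0.172,0,0,0,0,0.04,60,-0.172,0,0,0,0,0,60,-0.172,0,0,0,0,0,60,-0.172,0,0,0,0,0,60])

```text
clock: 14.52
eef_pos: [468.5, 30.6, 184.6]
eef_rot: [-2.395, 1.568, 3.124]
wrist_force: [-0.7, -0.3, -0.3]
finger_gap: 56.5
```

Call:
apply_moves(plan=[-0.172,0,0,0,0,0,60,-0.172,0,0,0,0,0,60,-0.172,0,0,0,0,0,60,-0.172,0,0,0,0,0,60,-0.177,0,0,0,0,0,60])

```text
clock: 15.15
eef_pos: [468.5, 30.8, 184.6]
eef_rot: [3.042, 1.568, -3.141]
wrist_force: [0.9, 0.3, -0.2]
finger_gap: 56.2
```

```bash
python3 - <<'E'
from h import *
s=readout.read_state(); print(s['clock'],s['eef_pos'],s['joints'].round(2),s['finger_gap'])
rel([427,-42.7,139],down(0.10))
E
```

```text
15.15 [468.47655831  30.76040591 184.55584009] [-0.01  0.14  1.77 -0.    1.24 -1.68] 56.158959179022844
rotvec [ 0.0012 -0.0027 -0.0003] deg 0.2 shift(mm, tool axes now) [ 45.7 -68.9 -48.6] in new axes [ 45.6 -69.  -48.6]
```

Call:
apply_moves(plan=[0,-0.0025,0,0.015,-0.034,-0.024,60,0,0,0,0.03,-0.035,-0.0245,60,0,0,0,0,0,0,60,0,0,0,0,0,0,60,0,0,0,0,0,0,60])

```text
clock: 15.78
eef_pos: [428.0, -41.9, 141.2]
eef_rot: [-0.033, 1.568, 0.063]
wrist_force: [0.2, -0.9, 0.3]
finger_gap: 56.4
```

```bash
python3 - <<'E'
from h import *
weigh(5); s,c=snap('wrist','g3.png'); print(s['eef_pos'],s['eef_rot']); rel([427,-42.7,61.5],down(0.10))
E
```

```text
F [-0.04 -0.4  -0.07] sd [0.7  0.33 0.39] eff [-1.300e-01 -3.802e+01 -3.203e+01 -3.000e-02  6.000e-02  1.000e-02] sd [0.15 0.05 0.1  0.   0.   0.  ] clock 15.975 gap 56.3
[427.67977072 -42.21123176 141.07865694] [-0.03455896  1.5679632   0.06147261]
rotvec [-0.0041  0.0027  0.0001] deg 0.3 shift(mm, tool axes now) [79.5 -0.3 -0.8] in new axes [79.5 -0.3 -0.6]
```

View pics/g3.png

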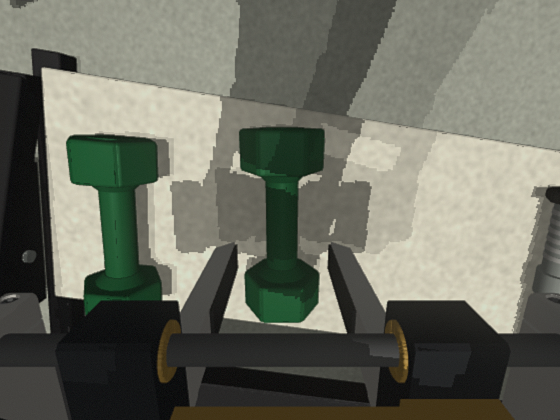

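The second dumbbell is centred between the fingers, with its handle at about (282,215). I'll descend, grip and lift.

Call:
apply_moves(plan=[0,0.0025,0,0.026,0,0,60,0,0,0,0.026,0,0,60,0,0,0,0.02,0,0,60,0,0,0,0.007,0,0,60,0,0,0,0,0,0,10], force=30)

```text
clock: 16.7
eef_pos: [427.6, -42.5, 62.0]
eef_rot: [2.922, 1.571, 3.018]
wrist_force: [-0.2, -0.0, -0.1]
finger_gap: 49.5
```

Call:
apply_moves(plan=[0,0,0,0,0,0,10,0,0,0,0,0,0,10,0,0,0,0,0,0,10,0,0,0,0,0,0,10], force=30)

```text
clock: 17.2
eef_pos: [427.8, -42.7, 62.4]
eef_rot: [-0.509, 1.57, -0.413]
wrist_force: [-0.4, -2.0, 6.3]
finger_gap: 25.6
```

Call:
apply_moves(plan=[0,0,0,-0.01,0,0,10,0,0,0,-0.022,0,0,10,0,0,0,-0.025,0,0,10,0,0,0,-0.022,0,0,10,0,0,0,0,0,0,10])

```text
clock: 17.82
eef_pos: [427.8, -42.5, 141.8]
eef_rot: [-0.204, 1.569, -0.109]
wrist_force: [-0.3, -0.4, -8.4]
finger_gap: 25.1
```

Call:
apply_moves(plan=[0,0,0,0,0,0,10,0,0,0,0,0,0,10,0,0,0,0,0,0,10])

```text
clock: 18.2
eef_pos: [427.3, -42.5, 140.3]
eef_rot: [2.83, 1.57, 2.925]
wrist_force: [-0.2, 0.2, -8.2]
finger_gap: 24.9
```

```bash
python3 - <<'E'
from h import *
weigh(8); s,c=snap('wrist','g4.png'); print(s['eef_pos'],s['eef_rot'],s['moment'])
E
```

```text
F [-0.1  -0.25 -7.67] sd [0.48 0.39 0.41] eff [ 0.000e+00 -4.138e+01 -3.490e+01 -3.000e-02  7.000e-02  0.000e+00] sd [0.   0.02 0.04 0.   0.   0.  ] clock 18.55 gap 25.3
[427.52918691 -42.50923746 140.90377306] [1.43781027 1.57078122 1.53321117] [0.05444366 0.02134339 0.02860496]
```

The second dumbbell weighs about 0.78 to 0.80 kg, so it is heavy and goes on the shelf, in the middle gap between ring and collar.

Call:
apply_moves(plan=[0.15,0,0,-0.03,0,0,10,0,0,0,-0.03,0,0,10,0,0,0,0,0.006,0.05,10,0,0,0,0,0.006,0.05,10,0,0,0,0,0.006,0.05,10])

```text
clock: 19.27
eef_pos: [579.8, -32.6, 200.8]
eef_rot: [-1.059, 1.571, -1.114]
wrist_force: [0.3, -0.1, -6.9]
finger_gap: 25.3
```

```bash
python3 - <<'E'
from h import *
rel([635,-15,200],down(-0.056)); rel([635,-15,142],down(-0.056))
E
```

```text
rotvec [0.0014 0.     0.    ] deg 0.1 shift(mm, tool axes now) [ 0.8 20.6 54.2] in new axes [ 0.8 20.6 54.1]
rotvec [0.0014 0.     0.    ] deg 0.1 shift(mm, tool axes now) [58.8 20.6 54.2] in new axes [58.8 20.6 54.1]
```

Call:
apply_moves(plan=[0,0,0,0,0.0205,0.05,10,0,0,0,0.02,0,0.004,10,0,0,0,0,0,0,10,0,0,0,0,0,0,10])

```text
clock: 19.77
eef_pos: [632.8, -15.5, 181.5]
eef_rot: [-0.829, 1.571, -0.884]
wrist_force: [0.2, -0.1, -7.3]
finger_gap: 25.2
```

```bash
python3 - <<'E'
from h import *
s,c=snap('wrist','p1.png'); print(s['clock'],s['eef_pos'])
rel([635,-15,142],down(-0.056))
E
```

```text
19.775 [632.75378418 -15.54780729 181.53297941]
rotvec [0.001  0.001  0.0001] deg 0.1 shift(mm, tool axes now) [40.   0.7  2. ] in new axes [40.   0.7  2. ]
```

View pics/p1.png

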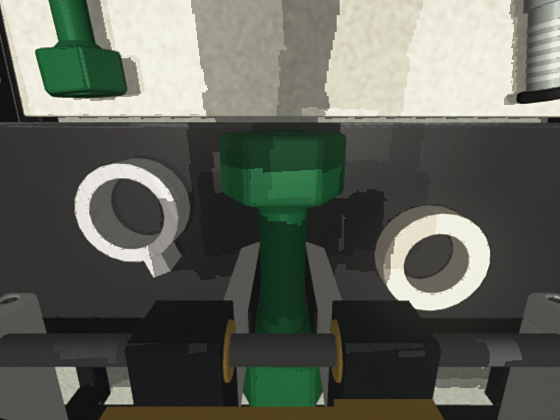

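The dumbbell sits centred between the collar (130,210) and the ring (432,258), clear of both. I'll lower it.

Call:
apply_moves(plan=[0,0,0,0.02,0.0005,0.002,10,0,0,0,0.013,0,0,10,0,0,0,0.005,0,0,10,0,0,0,0.002,0,0,10,0,0,0,0,0,0,10])

```text
clock: 20.45
eef_pos: [635.5, -14.8, 141.1]
eef_rot: [-0.066, 1.57, -0.12]
wrist_force: [0.3, 0.6, -7.2]
finger_gap: 24.7
```

Call:
apply_moves(plan=[0,0,0,0.0015,0,0,10,0,0,0,0,0,0,10])

```text
clock: 20.7
eef_pos: [635.4, -14.8, 139.5]
eef_rot: [0.02, 1.571, -0.034]
wrist_force: [-0.3, 0.6, -6.3]
finger_gap: 25.6
```

Call:
apply_moves(plan=[0,0,0,0.0015,0,0,10,0,0,0,0,0,0,10])

```text
clock: 20.95
eef_pos: [635.3, -14.8, 137.8]
eef_rot: [-3.105, 1.571, 3.124]
wrist_force: [1.3, -0.1, -6.8]
finger_gap: 25.2
```

Call:
apply_moves(plan=[0,0,0,0.001,0,0,10,0,0,0,0,0,0,10])

```text
clock: 21.2
eef_pos: [635.4, -14.8, 137.5]
eef_rot: [-0.005, 1.57, -0.06]
wrist_force: [-3.2, 0.2, -0.6]
finger_gap: 25.1
```

Call:
apply_moves(plan=[0,0,0,0.001,0,0,10,0,0,0,0,0,0,10])

```text
clock: 21.45
eef_pos: [635.5, -14.8, 137.4]
eef_rot: [-0.079, 1.57, -0.133]
wrist_force: [-7.3, 0.7, 7.5]
finger_gap: 25.3
```

It is in contact, so I'll release and withdraw.

Call:
apply_moves(plan=[0,0,0,0,0,0,58,0,0,0,0,0,0,58,0,0,0,0,0,0,58,0,0,0,0,0,0,58,0,0,0,-0.025,0,0,58])

```text
clock: 22.08
eef_pos: [634.5, -14.8, 159.4]
eef_rot: [3.106, 1.567, 3.052]
wrist_force: [0.3, -0.7, 0.5]
finger_gap: 54.7
```

Call:
apply_moves(plan=[0,0,0,-0.045,0,0,60,0,0,0,0,0,0,60,0,0,0,0,0,0,60])

```text
clock: 22.45
eef_pos: [635.1, -14.8, 205.1]
eef_rot: [3.126, 1.57, 3.072]
wrist_force: [0.3, -0.1, -0.6]
finger_gap: 56.5
```

```bash
python3 - <<'E'
from h import *
s,c=snap('wrist','p2.png'); print(s['clock'],s['eef_pos'])
rel([446.5,-174.8,139],down(0.018))
E
```

```text
22.45 [635.10469166 -14.79459362 205.09555134]
rotvec [-0.0726 -0.0019 -0.0001] deg 4.2 shift(mm, tool axes now) [  65.9 -170.1 -179.3] in new axes [  65.6 -156.6 -191.3]
```

View pics/p2.png

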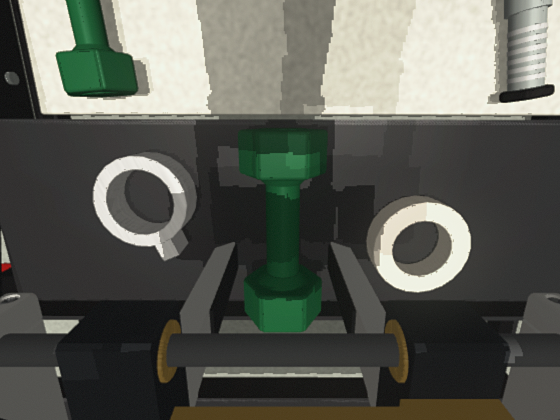

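The dumbbell rests flat on the shelf between the collar and the ring, clear of both. Now the third one.

Call:
apply_moves(plan=[-0.0725,0,0,0,0,0,60,0,0,0,0,-0.0313,-0.0383,60,0,0,0,0,-0.0313,-0.0383,60,0,0,0,0.01,-0.0313,-0.0383,60,0,0,0,0.025,-0.0313,-0.0383,60])

```text
clock: 23.12
eef_pos: [483.1, -143.5, 170.2]
eef_rot: [-0.622, 1.57, -0.604]
wrist_force: [1.1, -0.5, -0.3]
finger_gap: 56.9
```

Call:
apply_moves(plan=[0,0,0,0.03,-0.0313,-0.0383,60,0,0,0,0,0,0,60,0,0,0,0,0,0,60,0,0,0,0,0,0,60])

```text
clock: 23.62
eef_pos: [447.5, -174.2, 141.2]
eef_rot: [-0.362, 1.57, -0.343]
wrist_force: [-0.4, -0.5, -0.8]
finger_gap: 56.3
```

```bash
python3 - <<'E'
from h import *
weigh(5); s,c=snap('wrist','g5.png'); print(s['eef_pos'],s['eef_rot']); rel([446.5,-174.8,61.5],down(0.018))
E
```

```text
F [ 0.4  -0.23 -0.36] sd [0.49 0.13 0.67] eff [-1.600e-01 -4.508e+01 -3.240e+01 -5.000e-02  6.000e-02  1.000e-02] sd [0.18 0.02 0.1  0.   0.   0.  ] clock 23.825 gap 56.4
[ 446.98957512 -174.42096962  140.99571927] [-0.39622336  1.57061232 -0.37760298]
rotvec [0.0005 0.0001 0.0001] deg 0.0 shift(mm, tool axes now) [79.5 -0.3 -0.4] in new axes [79.5 -0.3 -0.4]
```

View pics/g5.png

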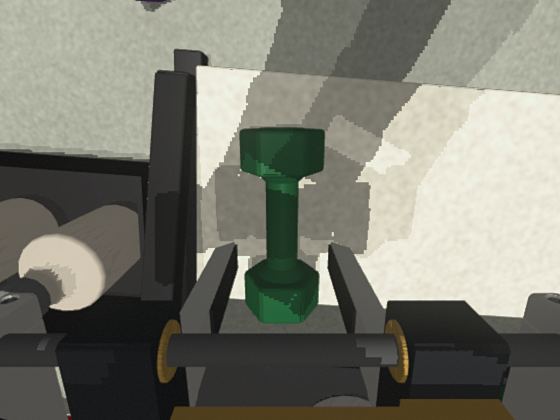

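The third dumbbell is centred with its handle at (282,215), and the bottles and rail stay clear of the gripper body. I'll grip and lift.

Call:
apply_moves(plan=[0,0,0,0.026,0,0,60,0,0,0,0.026,0,0,60,0,0,0,0.02,0,0,60,0,0,0,0.007,0,0,60,0,0,0,0,0,0,10], force=30)

```text
clock: 24.55
eef_pos: [446.8, -174.7, 62.1]
eef_rot: [2.516, 1.571, 2.534]
wrist_force: [0.2, -0.8, 0.1]
finger_gap: 49.3
```

Call:
apply_moves(plan=[0,0,0,0,0,0,10,0,0,0,0,0,0,10,0,0,0,0,0,0,10,0,0,0,0,0,0,10], force=30)

```text
clock: 25.05
eef_pos: [447.0, -174.9, 62.4]
eef_rot: [-0.552, 1.57, -0.534]
wrist_force: [-1.7, -1.5, 6.3]
finger_gap: 25.3
```

Call:
apply_moves(plan=[0,0,0,-0.01,0,0,10,0,0,0,-0.022,0,0,10,0,0,0,-0.025,0,0,10,0,0,0,-0.022,0,0,10,0,0,0,0,0,0,10])

```text
clock: 25.68
eef_pos: [447.1, -174.9, 142.1]
eef_rot: [-0.45, 1.568, -0.432]
wrist_force: [-0.4, -0.2, -5.0]
finger_gap: 25.0
```

Call:
apply_moves(plan=[0,0,0,0,0,0,10,0,0,0,0,0,0,10,0,0,0,0,0,0,10])

```text
clock: 26.05
eef_pos: [446.5, -174.6, 140.3]
eef_rot: [2.664, 1.57, 2.681]
wrist_force: [-0.4, -0.7, -4.3]
finger_gap: 25.5
```

```bash
python3 - <<'E'
from h import *
weigh(10); s,c=snap('wrist','g6.png'); print(s['eef_pos'],s['eef_rot'],s['moment'])
E
```

```text
F [-0.07 -0.19 -4.45] sd [0.45 0.58 0.28] eff [-0.000e+00 -4.717e+01 -3.409e+01 -4.000e-02  6.000e-02  0.000e+00] sd [0.   0.02 0.04 0.   0.   0.  ] clock 26.5 gap 25.4
[ 446.68949546 -174.7103498   140.91746886] [-0.39349905  1.57076948 -0.37557586] [0.0517723  0.01847705 0.03100017]
```

The third dumbbell weighs about 0.43 kg, so it is light and goes in the bin, forward of the first. I'll raise and turn it.

Call:
apply_moves(plan=[0.1644,0,0,-0.025,0,0,10,0.1644,0,0,-0.025,0,0,10,0.1644,0,0,0,0,0,10,0.1644,0,0,0,0,0,10,0.1644,0,0,0,0,0,10])

```text
clock: 27.22
eef_pos: [446.7, -174.7, 190.9]
eef_rot: [-0.107, 1.571, -0.916]
wrist_force: [0.4, -0.3, -4.9]
finger_gap: 25.6
```

Call:
apply_moves(plan=[0.1644,0,0,0,0,0,10,0.1644,0,0,0,0,0,10,0.1644,0,0,0,0,0,10,0.1644,0,0,0,0,0,10,0.1644,0,0,0,0,0,10])

```text
clock: 27.85
eef_pos: [446.7, -174.7, 190.9]
eef_rot: [-1.466, 1.571, -3.098]
wrist_force: [0.2, -0.3, -4.1]
finger_gap: 25.7
```

Call:
apply_moves(plan=[0,0,0,0,-0.0023,-0.0585,10,0,0,0,0,-0.0023,-0.0585,10,0,0,0,0,-0.0023,-0.0585,10,0,0,0,0,-0.0023,-0.0585,10,0,0,0,0,-0.0023,-0.0585,10])

```text
clock: 28.48
eef_pos: [451.1, 119.9, 191.2]
eef_rot: [1.728, 1.57, 0.102]
wrist_force: [0.5, -0.7, -4.1]
finger_gap: 25.1
```

Call:
apply_moves(plan=[0,0,0,0,-0.0023,-0.0585,10,0,0,0,0,-0.0023,-0.0585,10,0,0,0,0,-0.0023,-0.0585,10,0,0,0,0,-0.0023,-0.0585,10,0,0,0,0,-0.0023,-0.05,10])

```text
clock: 29.1
eef_pos: [455.2, 404.3, 190.7]
eef_rot: [-0.725, 1.571, -2.351]
wrist_force: [0.7, -0.2, -4.8]
finger_gap: 25.2
```

```bash
python3 - <<'E'
from h import *
s=readout.read_state(); print(s['clock'],s['eef_pos'],s['joints'].round(2),s['finger_gap'])
rel([456,411,60],down(-1.626))
E
```

```text
29.1 [455.16632893 404.31659467 190.67668933] [ 0.67  0.44  1.36 -0.    1.34  0.72] 25.24354153976386
rotvec [0.0006 0.0001 0.0001] deg 0.0 shift(mm, tool axes now) [130.7   0.5  -6.7] in new axes [130.7   0.5  -6.7]
```

Call:
apply_moves(plan=[0,0,0,0,0.0005,-0.006,10,0,0,0,0,0,0,10,0,0,0,0,0,0,10])

```text
clock: 29.48
eef_pos: [456.7, 407.1, 191.0]
eef_rot: [0.145, 1.571, -1.482]
wrist_force: [-0.3, -0.2, -4.0]
finger_gap: 25.0
```

```bash
python3 - <<'E'
from h import *
s,c=snap('wrist','b3.png'); print(s['clock'],s['eef_pos'])
E
```

```text
29.475 [456.67847019 407.09853215 191.04417243]
```

View pics/b3.png

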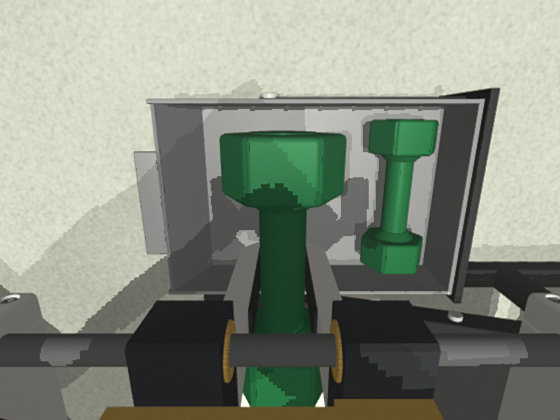

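The held dumbbell is over the middle of the bin, clear of the first one at (398,195). TCP y of 407 reads about 3 mm short, so I'll add that while lowering.

Call:
apply_moves(plan=[0,0,0,0.045,0,-0.002,10,0,0,0,0.045,0,0,10,0,0,0,0.037,0,0,10,0,0,0,0.013,0,0,10,0,0,0,0.004,0,0,10])

```text
clock: 30.15
eef_pos: [456.9, 410.0, 47.4]
eef_rot: [2.218, 1.57, 0.591]
wrist_force: [-0.0, -1.3, -3.4]
finger_gap: 25.4
```

Call:
apply_moves(plan=[0,0,0,0.002,0,0,10,0,0,0,0,0,0,10])

```text
clock: 30.4
eef_pos: [456.9, 410.4, 46.0]
eef_rot: [2.295, 1.569, 0.669]
wrist_force: [-0.8, -0.0, -4.9]
finger_gap: 25.5
```

Call:
apply_moves(plan=[0,0,0,0.0015,0,0,10,0,0,0,0,0,0,10])

```text
clock: 30.65
eef_pos: [456.5, 410.2, 43.6]
eef_rot: [2.375, 1.571, 0.749]
wrist_force: [-0.4, -0.1, -5.0]
finger_gap: 25.0
```

Call:
apply_moves(plan=[0,0,0,0.0015,0,0,10,0,0,0,0,0,0,10])

```text
clock: 30.9
eef_pos: [456.6, 410.3, 42.5]
eef_rot: [2.302, 1.57, 0.676]
wrist_force: [-2.8, -1.1, 2.5]
finger_gap: 24.9
```

Call:
apply_moves(plan=[0,0,0,0.001,0,0,10,0,0,0,0,0,0,10])

```text
clock: 31.15
eef_pos: [456.7, 410.3, 42.4]
eef_rot: [2.303, 1.57, 0.677]
wrist_force: [-6.1, -5.6, 13.0]
finger_gap: 25.7
```

Call:
apply_moves(plan=[0,0,0,-0.001,0,0,10,0,0,0,0,0,0,60,0,0,0,0,0,0,60,0,0,0,0,0,0,60,0,0,0,0,0,0,60])

```text
clock: 31.78
eef_pos: [456.5, 410.1, 41.9]
eef_rot: [1.136, 1.571, -0.49]
wrist_force: [-0.1, 0.0, 0.2]
finger_gap: 56.3
```

Call:
apply_moves(plan=[0,0,0,-0.03,0,0,60,0,0,0,-0.055,0,0,60,0,0,0,-0.06,0,0,60,0,0,0,0,0,-0.05,60,0,0,0,0,0,-0.05,60])

```text
clock: 32.4
eef_pos: [462.4, 511.1, 188.3]
eef_rot: [2.398, 1.569, 0.771]
wrist_force: [0.1, -0.7, -0.1]
finger_gap: 56.6
```

Call:
apply_moves(plan=[0,0,0,-0.02,0,-0.04,60,0,0,0,0,0,0,60,0,0,0,0,0,0,60])

```text
clock: 32.78
eef_pos: [464.2, 549.2, 206.1]
eef_rot: [-0.57, 1.57, -2.196]
wrist_force: [0.7, 0.1, -1.0]
finger_gap: 56.3
```

```bash
python3 - <<'E'
from h import *
s,c=snap('wrist','f0.png'); print(s['clock'],s['eef_pos'],s['wrist_force'])
_,t=snap('top','f1.png'); _,q=snap('scene','f2.png')
a=cv2.resize(t['image'][20:270,60:420],None,fx=2.2,fy=2.2); cv2.imwrite('pics/f1b.png',a[:,:,::-1])
a=cv2.resize(q['image'][140:400,90:490],None,fx=2,fy=2); cv2.imwrite('pics/f2b.png',a[:,:,::-1])
E
```

```text
32.775 [464.22701071 549.24519555 206.07136902] [ 0.67960301  0.08326929 -1.03577268]
```

View pics/f1b.png

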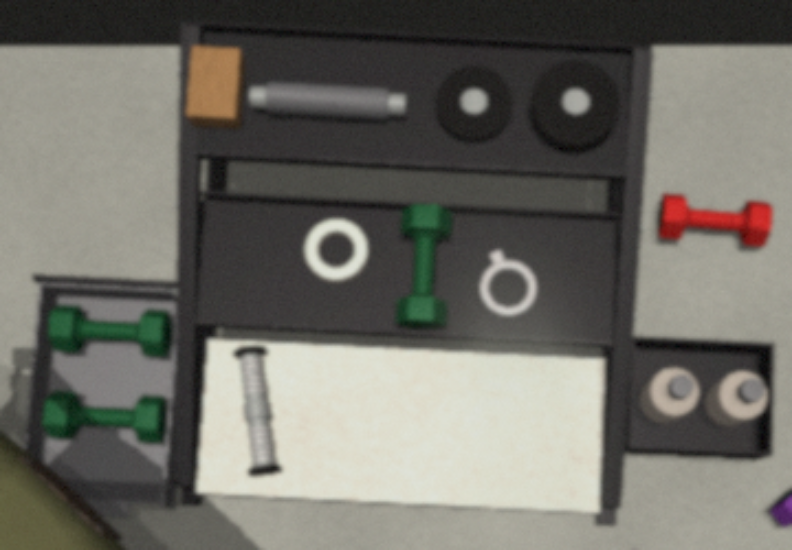

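View pics/f2b.png

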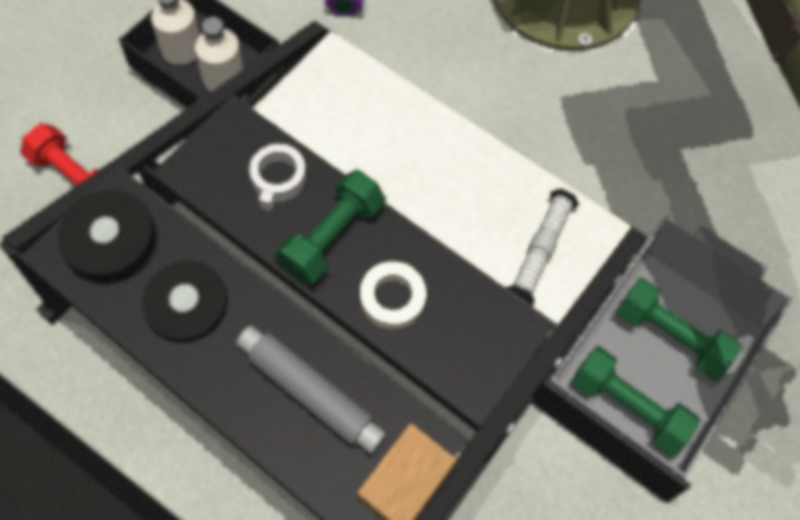

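View pics/f0.png

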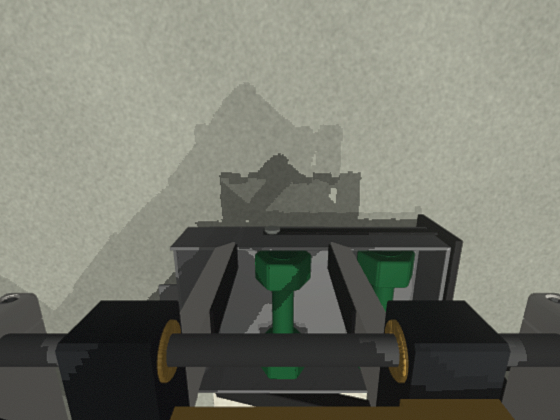

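All three are down, and the ring, collar and roller look unmoved. The head of the last dumbbell at (716,355) looks oddly shaded, so I'll take a closer look to check it lies on a flat.

Call:
apply_moves(plan=[0,0,0,0,0,0.05,60,0,0,0,0,0,0.05,60,0,0,0,0,0,0.04,60,0,0,0,0,0,0,60,0,0,0,0,0,0,60])

```text
clock: 33.55
eef_pos: [456.7, 410.2, 207.2]
eef_rot: [2.501, 1.57, 0.875]
wrist_force: [0.2, 0.4, 0.3]
finger_gap: 56.5
```

```bash
python3 - <<'E'
from h import *
s,c=snap('wrist','f3.png'); print(s['clock'],s['eef_pos'],s['wrist_force'])
q=cams.camera('scene')
a=cv2.resize(q['image'][255:395,360:490],None,fx=4,fy=4,interpolation=cv2.INTER_CUBIC); cv2.imwrite('pics/f4.png',a[:,:,::-1])
E
```

```text
33.55 [456.66619239 410.20564517 207.23377494] [0.2263632  0.44474833 0.3086558 ]
```

View pics/f3.png

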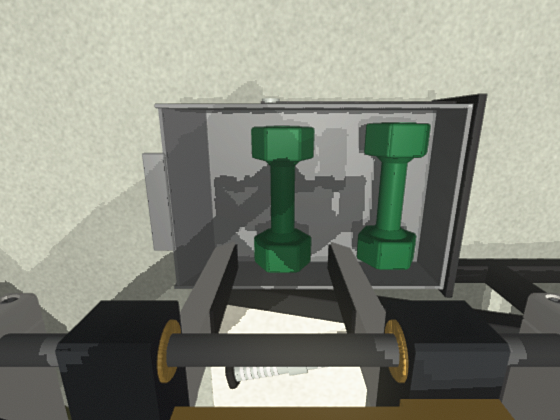

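View pics/f4.png

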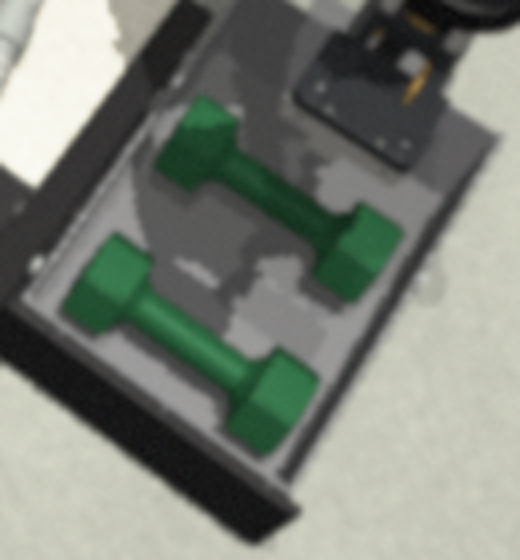

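Both bin dumbbells lie flat and apart; the odd shading was the arm's shadow. The gripper hangs about 120 mm clear above them. One last check that the other items did not move, then I hand in.

```bash
python3 - <<'E'
from h import *
a=cv2.imread('pics/top0.png').astype(int); b=cv2.imread('pics/f1.png').astype(int)
for n,(x0,x1,y0,y1) in dict(ring=(195,232,115,152),collar=(274,308,130,168),roller=(164,192,174,240)).items():
    print(n,'mean abs diff',np.abs(a[y0:y1,x0:x1]-b[y0:y1,x0:x1]).mean().round(2))
print(ticket.sign_off())
E
```

```text
ring mean abs diff 1.97
collar mean abs diff 2.86
roller mean abs diff 1.46
the job is handed in; nothing more can be done
None
```

All three dumbbells are weighed and placed, and I handed the job in at about 34 s of the 72 s allowed.

| Dumbbell (start position on the ledge) | Measured weight | Placed |
|---|---|---|
| Left (+y), next to the roller | about 0.42 kg | bin floor, near the back wall, handle along y |
| Middle | about 0.78–0.80 kg | middle shelf, between the ring and the collar |
| Right (-y) | about 0.43 kg | bin floor, in front of the first, handle along y |

- **Weights:** the wrist force and the joint-2 torque agreed within about 30 g. All three are at least 170 g away from the 600 g limit.
- **Final pictures:** all three lie flat, apart from each other and clear of the walls, the ring and the collar. One head in the bin looked odd from afar; a close view showed it was only the arm's shadow.
- **Ring, collar and roller:** before and after, the top-view crops differ by only 1.5–2.9 grey levels, and nothing looks moved.
- **Forces:** the most I saw at the end of any move was about 15 N, when the last dumbbell touched the bin floor. The arm ended clear above the bin with the gripper open.
- **Measurements that disagreed:** the first handle measurement was off by about 14 mm between views because of a bad colour mask, so I redid it before the first grasp. One shelf corner came out at 120 mm high instead of 125 mm. The dumbbell touched down at the expected shelf height.

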